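# Load the probe station's rotary chuck

## Task

Get the probe station's chuck ready for a measurement. First turn the gold disc by its steel peg into the loading detent (peg at the single white line) and let go; then, the longest first and the shortest last, take each sample post lying on the bench by its shaft, push its plain end down on the front edge of the black platen so that the post swings upright in the fingers, and stand it on its foot in the middle of a free round pad. When all posts stand there, turn the disc on into the measuring detent (peg at the double white line) without upsetting them, let go, and leave the petri dish where it is throughout.

Things in the scene. Friction and masses are not known exactly. Their poses are not given: they have to be found in the camera images.
- post_long: longest of up to 3 brass posts (may be absent): round shaft 14 mm in diameter on a square weighted foot 34 x 34 x 8 mm, 98 mm overall, 140 g. Origin: middle of the foot's underside; z along the shaft to the plain end (dark chip). Starts lying on foot edge and plain end, shaft sloping 6 to 9 degrees down to that end, which points away from the robot. In a 20 N grip it pivots when pushed.
- post_mid: middle of up to 3 brass posts (may be absent): round shaft 14 mm in diameter on a square weighted foot 34 x 34 x 8 mm, 84 mm overall, 125 g. Origin: middle of the foot's underside; z along the shaft to the plain end (dark chip). Starts lying on foot edge and plain end, shaft sloping 6 to 9 degrees down to that end, which points away from the robot. In a 20 N grip it pivots when pushed.
- post_short: shortest of up to 3 brass posts (may be absent): round shaft 14 mm in diameter on a square weighted foot 34 x 34 x 8 mm, 70 mm overall, 110 g. Origin: middle of the foot's underside; z along the shaft to the plain end (dark chip). Starts lying on foot edge and plain end, shaft sloping 6 to 9 degrees down to that end, which points away from the robot. In a 20 N grip it pivots when pushed.
- chuck (a joint): angle of the gold disc (277 mm wide, top 50 mm above the bench), rad, growing anticlockwise from above; 0 = loading detent (peg at the single line), 1.047 = measuring detent (peg at the double line); range -0.9 to 1.3, starts at -0.75 to -0.35. A spring plunger clicks between two pins on the rim: some 6 N at the peg takes it in or out; elsewhere light friction holds the disc
- peg (a point): point on the axis of the upright steel handle peg that turns the chuck, 30 mm above the disc (world height 80 mm); the peg is 16 mm in diameter, stands 46 mm up from the disc to a height of 96 mm, 124 mm from the turning axis
- chuck_axis (a point): the chuck's vertical turning axis, at the height of the disc's top (50 mm); the base below is a fixed grey cylinder 334 mm in diameter and 32 mm high, with the plunger's block (48 mm high) on the rim beyond the disc, away from the robot
- load_mark (a point): the single white line on the base's rim, 155 mm from the axis: the peg's direction in the loading detent
- measure_mark (a point): middle of the double white line on the base's rim, 155 mm from the axis: the peg's direction in the measuring detent
- edge (a point): middle of the platen's straight front top edge, 140 mm above the bench; x points horizontally from the edge back over the platen, y along the edge; the edge is 240 mm long
- platen: fixed black plate 160 x 240 x 12 mm, top 140 mm above the bench, on a white pedestal set back 60 mm from the front edge; a knob and a small block, up to 50 mm above the top, stand 85 mm and more behind the front edge. Origin on the bench below the middle of the front edge; axes as of point edge
- dish: clear round petri dish, 90 mm in diameter and 15 mm high, at the right; origin at the centre of its underside
- pad0 (a point): centre of one of the three round dark pads, 72 mm in diameter, on the disc's flat top (50 mm above the bench), 68 mm from the turning axis and 120 degrees apart; turns with the chuck, the peg lies midway between two pads
- pad1 (a point): centre of one of the three round dark pads, 72 mm in diameter, on the disc's flat top (50 mm above the bench), 68 mm from the turning axis and 120 degrees apart; turns with the chuck, the peg lies midway between two pads
- pad2 (a point): centre of one of the three round dark pads, 72 mm in diameter, on the disc's flat top (50 mm above the bench), 68 mm from the turning axis and 120 degrees apart; turns with the chuck, the peg lies midway between two pads
Not all that is in view belongs to the job. Leave any green look-alike of the post_mid alone.

How it is judged:
By the outcome, as a careful person would: the job done as asked, in the order asked, and still so for the second after the job is handed in, with the robot touching nothing.
Of post_long, post_mid, post_short only 2 to 3 are there at a start; the rules pass over those that are not, and their reading is None.
At some moment in a run one of post_long, post_mid, post_short may be knocked a few centimetres aside while the robot is not near it.
It also fails if it takes over 210 s, if anything falls off the work surface, if the arm or the gripper's body presses on something with over 40 N, if the wrist force passes 120 N, or if a joint passes its speed limit or range.

## Robot

A 6-joint arm with a two-finger parallel gripper is mounted at the origin on the work surface. World frame = base frame: x ahead of the robot, y to its left, z up, the work surface at z = 0. Lengths are in mm, angles in rad, forces in N, time in s.
With the tool pointing down it reaches from about 325 to 900 mm from the base axis. Payload 3.5 kg.
Tool frame: the origin (TCP) lies midway between the tips of the shut fingers; the grasp point (between the pads) lies 19 mm behind it (env.grasp_offset is the distance from the TCP to the grasp point, in mm); z points along the fingers, y is the line along which they close (so a half turn about z gives the same grasp; the last joint's range is limited). The gripper opens to 85 mm and grips with 20 to 120 N. Pads are 22 mm wide; open, the fingers measure 114 mm over their backs; the gripper's body (76 mm by 85 mm) begins 54 mm behind the grasp point. The pads swing forward as they close: fully open they stand 13 mm farther back than shut.
Start: joints at [-1.337, 0.276, -0.026, 1.268, 0, 1.467], TCP at [206.531, -589.887, 231.313] pointing down, gripper open.
Joint ranges: [-3.12, 3.12], [-0.85, 1.88], [-1.08, 1.24], [-1.95, 2.15], [-1.57, 1.53], [-3.14, 3.14]. Speed limits (rad/s): [2.57, 2.57, 3.14, 3.14, 3.14, 3.14].

## Interface

Orientations are given as a 3x3 rotation matrix whose columns are the frame's x, y, z axes.
In Python, from cell import env, capture, get_calibration gives the robot as it stands.
- The arm moves only by the shell command python3 -m pendant 'ROWS' [FORCE]. ROWS is JSON, a list that holds one entry, the list of rows, each a list of 7 numbers: the opening, from -1 (shut) to 1 (fully open), then the shift along the tool's x, y, z as a fraction of full scale, then the turn, a rotation vector about the tool's x, y, z as a fraction of full scale. In form: [[[fingers, dx, dy, dz, wx, wy, wz], ...]]. A call has 1 to 5 rows; each row shifts and turns the commanded pose from where the row before left it, along the tool's axes as they then stand; what a row does not reach is not made up. Full scale, the value 1, is 2 cm for a shift and 0.08 rad for a turn. A row lasts 1/12 s, in which the tool goes at most 41.7 mm and 7.16 degrees, less where a joint would pass 70% of its speed; a pose out of reach is approached as far as the arm can. A call with a number of a shift or a turn outside -1 to 1 is refused whole. A call with a gripper value outside its range is refused whole. The fingers move at their own pace and stop on an object; FORCE is the grip in N (left out, the last holds). Time passes only in rows, so rows that do not move let the fingers close. It gives the time, the measured TCP pose, the force, the opening and the grip force at its end, in the units of the state.
- env.get_obs(): the state, without advancing time (a new reading comes with each control period).
- capture(name): name is "scene" or "top" or "wrist"; returns the picture (384x512x3 uint8, red, green, blue); there is no depth.
- get_calibration(name): a dict with "mtx" (3x3 intrinsics, pixels), "extrinsics" (4x4, takes a point from world to camera coordinates); the wrist camera has in their place "hand_eye" (4x4, takes a point from camera to tool coordinates, whose origin is the TCP and whose axes are the flange's). Camera axes: x right, y down, z forward; pixel columns grow to the right and rows downward; lengths in mm; the calibration is good to about 2 mm. A picture is of the moment at which its call begins: read the wrist's pose just before it. get_calibration takes no time and is no camera call.
- env.job_done(): hands the job in; it is judged then, once.
The state is a dict: "clock": time; "joints": joint angles; "joint_velocities": joint speeds; "joint_torque": joint torques, N m; "position": TCP position; "eef_rot": TCP orientation; "wrist_force": force on the tool from outside, world axes, zero at the start; "moment": the same for the moment, N m; "opening": finger opening in mm; "gripper_force": force on a finger pad.
Only numpy, scipy, OpenCV 4.12 (cv2) and the standard library are available. Lean on these libraries where they do the work, as an engineer would, in place of code of your own. Each camera call takes 0.05 s, during which the arm holds its last target. There are 200 camera calls.

## Working session

There is one attempt and no reset: what is moved stays moved. The work goes in short steps, Python scripts to look and compute and a shell command to move; the robot and the scene stay as the last step left them, time stands still between calls to the robot, and variables do not carry over. Pictures are saved under pics/ and viewed, at most 14 in all, crops included, and the job is handed in when it is done.

```bash
ls; mkdir -p pics
python3 - <<'E'
from cell import env, capture, get_calibration
import cv2, numpy as np
o=env.get_obs(); print({k:np.round(v,3).tolist() for k,v in o.items()}, env.grasp_offset)
for n in("scene","top","wrist"):
    im=capture(n); cv2.imwrite(f"pics/{n}0.png",cv2.cvtColor(im,cv2.COLOR_RGB2BGR))
    c=get_calibration(n); print(n,{k:np.round(v,2).tolist() for k,v in c.items()})
a=cv2.imread("pics/scene0.png");b=cv2.imread("pics/top0.png")
E
```

```text
pics
{'clock': 0.0, 'joints': [-1.337, 0.277, -0.028, 1.268, 0.0, 1.467], 'joint_velocities': [0.001, -0.001, -0.0, -0.001, -0.0, 0.0], 'joint_torque': [0.0, -44.551, 29.52, 0.016, -0.0, 0.0], 'position': [206.365, -589.133, 230.157], 'eef_rot': [[0.944, 0.331, -0.0], [0.331, -0.944, 0.002], [0.0, -0.002, -1.0]], 'wrist_force': [-0.225, 0.346, -0.132], 'moment': [-0.043, 0.005, 0.028], 'gripper_force': 0.0, 'opening': 85.114} 18.700000000000003
scene {'mtx': [[347.84, 0.0, 257.31], [0.0, 347.84, 190.58], [0.0, 0.0, 1.0]], 'extrinsics': [[-0.09, 1.0, -0.01, 113.39], [0.74, 0.06, -0.67, -273.81], [-0.66, -0.07, -0.74, 1210.05], [0.0, 0.0, 0.0, 1.0]]}
top {'mtx': [[455.11, 0.0, 264.27], [0.0, 455.11, 188.58], [0.0, 0.0, 1.0]], 'extrinsics': [[0.01, -1.0, 0.01, -105.97], [-0.99, -0.01, -0.13, 461.28], [0.13, -0.01, -0.99, 1110.46], [0.0, 0.0, 0.0, 1.0]]}
wrist {'mtx': [[343.82, 0.0, 251.17], [0.0, 343.82, 182.9], [0.0, 0.0, 1.0]], 'hand_eye': [[-0.0, -0.95, -0.3, 77.47], [1.0, -0.0, -0.0, -0.74], [0.0, -0.3, 0.95, -141.57], [0.0, 0.0, 0.0, 1.0]]}
```

View pics/top0.png

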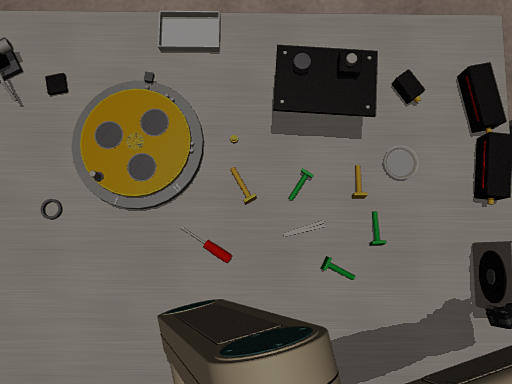

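View pics/scene0.png

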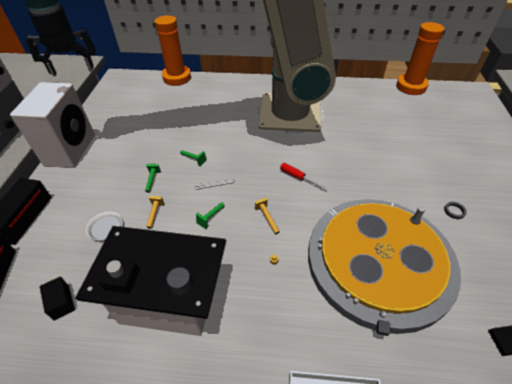

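Top view: gold disc centred about (137,142), with the peg at (97,176). Brass posts lie at (243,185) and (360,181), with three green look-alikes, a small brass nut at (234,139) and the dish at (400,163). I'll enlarge to confirm and segment.

```bash
cat > h.py <<'E'
from cell import env, capture, get_calibration
import cv2, numpy as np
np.set_printoptions(suppress=True,precision=2)
def cam(n,obs=None):
    c=get_calibration(n);K=np.array(c["mtx"])
    if n=="wrist":
        o=obs or env.get_obs();T=np.eye(4);T[:3,:3]=o["eef_rot"];T[:3,3]=o["position"]
        return K,np.linalg.inv(T@np.array(c["hand_eye"]))
    return K,np.array(c["extrinsics"])
def ray(n,uv,C=None):
    K,E=C or cam(n);d=E[:3,:3].T@np.linalg.inv(K)@np.array([uv[0],uv[1],1.]);return -E[:3,:3].T@E[:3,3],d
def onz(n,uv,z,C=None):
    o,d=ray(n,uv,C);return o+d*(z-o[2])/d[2]
def proj(n,P,C=None):
    K,E=C or cam(n);q=K@(E[:3,:3]@np.asarray(P,float)+E[:3,3]);return q[:2]/q[2]
def tri(r1,r2):
    (a,d),(b,e)=r1,r2;s=np.linalg.lstsq(np.c_[d,-e],b-a,rcond=None)[0]
    p,q=a+s[0]*d,b+s[1]*e;return (p+q)/2,np.linalg.norm(p-q)
def grab(n,f=None):
    o=env.get_obs();C=cam(n,o);im=capture(n)
    if f:cv2.imwrite(f"pics/{f}.png",cv2.cvtColor(im,cv2.COLOR_RGB2BGR))
    return im,C
def blobs(mask,amin):
    n,l,s,c=cv2.connectedComponentsWithStats(mask.astype(np.uint8))
    return [(s[i,4],c[i],(l==i)) for i in range(1,n) if s[i,4]>=amin]
def brass(im):
    h=cv2.cvtColor(im,cv2.COLOR_RGB2HSV);return (h[...,0]>14)&(h[...,0]<32)&(h[...,1]>110)&(h[...,2]>70)
E
python3 - <<'E'
from h import *
for n in("top","scene"):
    im=cv2.cvtColor(cv2.imread(f"pics/{n}0.png"),cv2.COLOR_BGR2RGB)
    for a,c,m in blobs(brass(im),15):
        if a>5000:
            cn=max(cv2.findContours(m.astype(np.uint8),0,2)[0],key=len);print(n,"disc",cv2.fitEllipse(cv2.convexHull(cn)));
            continue
        v,u=np.nonzero(m);p=np.c_[u,v]; w=np.linalg.svd(p-c,full_matrices=False)[2][0];t=(p-c)@w
        e1,e2=c+w*t.min(),c+w*t.max();print(n,a,c,e1,e2,onz(n,e1,10),onz(n,e2,10),np.linalg.norm(onz(n,e1,10)-onz(n,e2,10)))
im=cv2.imread("pics/top0.png")
A=cv2.resize(im[75:215,65:215],None,fx=4,fy=4,interpolation=2)
B=cv2.resize(im[150:210,220:420],(800,240),interpolation=2)
cv2.imwrite("pics/c1.png",A)
A=cv2.resize(im[75:215,65:215],(386,360),interpolation=2);S=cv2.imread("pics/scene0.png")[190:340,300:470]
S=cv2.resize(S,(414,360),interpolation=2)
cv2.imwrite("pics/c1.png",np.vstack([np.hstack([A,S]),B]))
E
```

```text
top disc ((134.78604125976562, 141.84365844726562), (106.64654541015625, 111.34181213378906), 62.037384033203125)
top 24 [417.42  98.5 ] [415.35 100.22] [419.19  97.02] [ 702.74 -499.42   10.  ] [ 711.57 -509.9    10.  ] 13.70389740888224
top 21 [488.67 129.71] [486. 130.] [491.05 129.46] [ 623.7  -681.45   10.  ] [ 625.28 -694.78   10.  ] 13.429867243809628
top 43 [233.63 138.05] [230.04 137.64] [237.06 138.43] [597.69 -13.28  10.  ] [595.74 -31.53  10.  ] 18.353868561766284
top 169 [358.62 181.83] [356.93 164.91] [359.9  194.71] [ 528.33 -341.63   10.  ] [ 450.93 -347.59   10.  ] 77.63223486494547
top 207 [241.75 184.72] [231.77 167.13] [249.78 198.86] [520.   -19.01  10.  ] [438.23 -66.19  10.  ] 94.40816723886658
top 32 [490.66 200.62] [489.59 197.78] [491.73 203.48] [ 445.42 -680.05   10.  ] [ 430.8  -684.66   10.  ] 15.336639474960892
scene 41 [508.15   5.56] [504.32   8.42] [511.21   3.28] [-946.83 1057.54   10.  ] [-1017.96  1117.91    10.  ] 93.29526029487239
scene 123 [164.86  19.56] [174.06  18.58] [155.84  20.53] [-723.15 -591.61   10.  ] [-694.91 -675.86   10.  ] 88.8560
[... 560 characters left out ...]
2] [484.99  80.02] [-273.8   706.77   10.  ] [-242.09  728.66   10.  ] 38.53281193763215
scene 27 [497.26  89.33] [500.32  87.55] [494.97  90.67] [-192.56  766.36   10.  ] [-169.92  739.52   10.  ] 35.10804975003893
scene 199 [153.12 209.1 ] [156.07 195.79] [149.24 226.5 ] [ 424.44 -352.12   10.  ] [ 526.29 -340.38   10.  ] 102.52209105028876
scene 223 [266.72 213.57] [259.29 199.29] [276.44 232.25] [414.81 -71.7   10.  ] [518.12 -20.41  10.  ] 115.3405202521133
scene disc ((385.47589111328125, 257.5079650878906), (102.48029327392578, 133.891845703125), 116.46009063720703)
scene 61 [273.61 258.82] [273.81 253.99] [273.43 263.06] [580.61 -23.37  10.  ] [604.8  -22.88  10.  ] 24.19364845622327
```

View pics/c1.png

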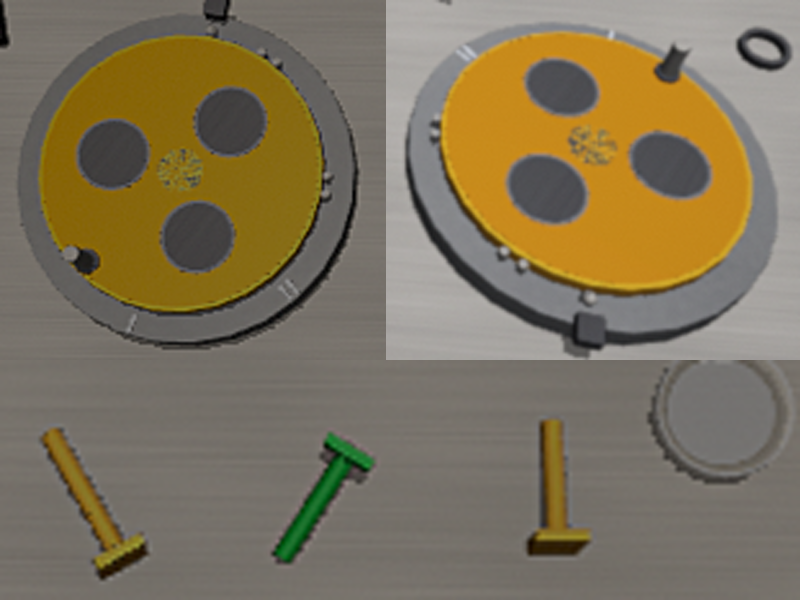

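The crop confirms the single line at top px (116,201), the double line at (177,188) and the peg at (93,174). There are exactly two brass posts: left (243,185) is the longer, right (360,181) the shorter, and the rest are green decoys.

Run:
```python
from h import *
T=cv2.cvtColor(cv2.imread("pics/top0.png"),cv2.COLOR_BGR2RGB);S=cv2.cvtColor(cv2.imread("pics/scene0.png"),cv2.COLOR_BGR2RGB)
A={}
pads={}
for n,im,cc in(("top",T,(135,142)),("scene",S,(385.5,257.5))):
    b=max(blobs(brass(im),5000),key=lambda x:x[0])
    cn=cv2.convexHull(max(cv2.findContours(b[2].astype(np.uint8),0,2)[0],key=len))[:,0]
    P=np.array([onz(n,p+0.,50) for p in cn]); (x,y),r=cv2.minEnclosingCircle(P[:,:2].astype(np.float32))
    M=np.c_[2*P[:,:2],np.ones(len(P))];s=np.linalg.lstsq(M,(P[:,:2]**2).sum(1),rcond=None)[0]
    print(n,"axis",s[:2],"r",np.sqrt(s[2]+s[0]**2+s[1]**2))
    hull=np.zeros(im.shape[:2],np.uint8);cv2.fillConvexPoly(hull,cn,1)
    h=cv2.cvtColor(im,cv2.COLOR_RGB2HSV)
    pads[n]=[c for a,c,m in blobs((hull>0)&(h[...,1]<90),200)]
    for c in pads[n]: print(n,"pad",c,onz(n,c,50), np.linalg.norm(onz(n,c,50)[:2]-s[:2]))
for p in pads["top"]:
  q=min(pads["scene"],key=lambda q:np.linalg.norm(onz("scene",q,50)-onz("top",p,50)));print("pad tri",tri(ray("top",p),ray("scene",q)))
print("marks top",onz("top",(115.9,200.6),32),onz("top",(177.3,187.8),32))
k=170/414;print("marks scene",onz("scene",(300+611*k,190+34*150/360),32),onz("scene",(300+466*k,190+53*150/360),32))
print("peg top",tri(ray("top",(65+70*150/386,75+254*140/360)),ray("scene",(300+682*k,190+47*150/360))))
# platen: black blob
for n,im,(u,v) in(("top",T,(325,95)),("scene",S,(205,250))):
    m=(im.max(2)<45)
    for a,c,mm in blobs(m,1500):
        if mm[v-4:v+4,u-4:u+4].any():
            cn=max(cv2.findContours(mm.astype(np.uint8),0,2)[0],key=len);q=cv2.approxPolyDP(cv2.convexHull(cn),6,True)[:,0]
            print(n,a,[(p.tolist(),onz(n,p+0.,140)) for p in q])
print(cam("top")[1][:3,:3].T@-cam("top")[1][:3,3])
```

```text
top axis [577.17 221.39] r 137.54966481923717
top pad [154.23 121.85] [626.75 175.02  50.  ] 67.88109307303753
top pad [108.42 134.55] [593.05 288.15  50.  ] 68.62483905340669
top pad [141.38 166.61] [512.22 202.39  50.  ] 67.67225598449001
scene axis [577.5  220.33] r 138.6107288694376
scene pad [371.82 225.96] [510.21 203.01  50.  ] 69.48295010507779
scene pad [416.47 258.53] [591.29 288.53  50.  ] 69.58781852258761
scene pad [365.78 268.35] [624.67 175.61  50.  ] 64.99537882060216
pad tri (array([626.09, 174.69,  52.39]), np.float64(0.4723760403087887))
pad tri (array([592.56, 287.55,  51.98]), np.float64(0.1526809154512236))
pad tri (array([511.86, 202.06,  52.14]), np.float64(0.47624150397862547))
marks top [428.97 266.92  32.  ] [462.31 115.1   32.  ]
marks scene [391.56 668.    32.  ] [429.74 509.95  32.  ]
peg top (array([541.88, 380.49, 213.51]), np.float64(261.3878545780901))
top 6349 [([277, 45], array([ 791.09, -130.07,  140.  ])), ([376, 51], array([ 778.44, -364.91,  140.  ])), ([375, 115], array([ 621.78, -358.38,  140.  ])), ([273, 110], array([ 631.71, -121.18,  140.  ]))]
scene 9143 [([76, 297], array([ 776.53, -365.21,  140.  ])), ([113, 227], array([ 623.4, -355.2,  140. ])), ([224, 240], array([ 636.52, -122.41,  140.  ])), ([206, 318], array([ 794.34, -128.91,  140.  ]))]
[ 308.12  -94.83 1163.27]
```

```bash
cat > go.py <<'E'
# usage: go.py X Y Z yaw_deg [pitch_deg] [g]: X Y Z of TCP (or grasp point with g); prints turn, then shift in target axes, in row units
import sys
from h import *
from scipy.spatial.transform import Rotation as Ro
def R0(yaw,p=0):
    a=np.radians(yaw);x=np.array([np.cos(a),np.sin(a),0]);z=np.array([0,0,-1.]);return np.c_[x,np.cross(z,x),z]@Ro.from_euler('y',p,degrees=True).as_matrix()
if __name__=="__main__":
    a=[float(v) for v in sys.argv[1:] if v!='g'];o=env.get_obs();R=np.array(o["eef_rot"]);P=np.array(a[:3]);Rt=R0(*a[3:])
    if 'g' in sys.argv:P=P+Rt[:,2]*env.grasp_offset
    print("t",round(o["clock"],2),"pos",np.array(o["position"]),"j",np.array(o["joints"]),"open",round(o["opening"],1),"gf",round(o["gripper_force"],1),"F",np.array(o["wrist_force"]))
    x=R[:,0];print("yaw",np.degrees(np.arctan2(x[1],x[0])).round(1),"zaxis",R[:,2])
    print("turn",Ro.from_matrix(R.T@Rt).as_rotvec()/.08,"then shift",Rt.T@(P-np.array(o["position"]))/20)
E
python3 - <<'E'
from h import *
k=170/414;uv=(300+(682-386)*k,190+47*150/360)
print("peg top",tri(ray("top",(65+70*150/386,75+254*140/360)),ray("scene",uv)))
print("marks scene",[onz("scene",(300+(x-386)*k,190+y*150/360),32) for x,y in((611,34),(466,53))])
E
r='[0.2,0,0,0,0,0,-1]'
python3 -m pendant '[[[0,0,0,0,0,0,-1],[0,0,0,0,0,0,-1],[0,0,0,0,0,0,-1],[0,0,0,0,0,0,-1],[0,0,0,0,0,0,-1]]]' 20
python3 go.py 487 306 150 150
```

```text
peg top (array([486.37, 307.71,  92.27]), np.float64(1.1906070844402212))
marks scene [array([423.07, 269.84,  32.  ]), array([460.97, 117.47,  32.  ])]
clock: 0.57
position: [206.5, -589.6, 230.8]
eef_rot: [[0.738, 0.675, -0.0], [0.675, -0.738, 0.001], [0.0, -0.001, -1.0]]
wrist_force: [0.6, 0.5, 0.1]
opening: 42.6
gripper_force: 0.0
t 0.57 pos [ 206.45 -589.56  230.79] j [-1.34  0.28 -0.03  1.27 -0.    1.06] open 42.6 gf 0.0 F [0.6  0.55 0.06]
yaw 42.4 zaxis [-0.  0. -1.]
turn [ -0.    -0.01 -23.47] then shift [10.24 45.79  4.04]
```

```bash
python3 -m pendant '[[[0,0,0,0,0,0,-1],[0,0,0,0,0,0,-1],[0,0,0,0,0,0,-1],[0,0,0,0,0,0,-1],[0,0,0,0,0,0,-1]]]' >/dev/null
python3 -m pendant '[[[0,0,0,0,0,0,-1],[0,0,0,0,0,0,-1],[0,0,0,0,0,0,-1],[0,0,0,0,0,0,-1],[0,0,0,0,0,0,-1]]]' >/dev/null
python3 -m pendant '[[[0,0,0,0,0,0,-1],[0,0,0,0,0,0,-1],[0,0,0,0,0,0,-1],[0,0,0,0,0,0,-1],[0,0,0,0,0,0,-1]]]' >/dev/null
python3 -m pendant '[[[0,0,0,0,0,0,-1],[0,0,0,0,0,0,-1],[0,0,0,0,0,0,-1],[0,0,0,0,0,0,-1],[0,0,0,0,0,0,-1]]]' >/dev/null
python3 -m pendant '[[[0,0,0,0,0,0,-1],[0,0,0,0,0,0,-1],[0,0,0,0,0,0,-1],[0,0.22,1,0,0,0,-0.5],[0,0.22,1,0,0,0,0]]]' >/dev/null
python3 -m pendant '[[[0,0.22,1,0,0,0,0],[0,0.22,1,0,0,0,0],[0,0.22,1,0,0,0,0],[0,0.22,1,0,0,0,0],[0,0.22,1,0,0,0,0]]]' >/dev/null
python3 -m pendant '[[[0,0.22,1,0,0,0,0],[0,0.22,1,0,0,0,0],[0,0.22,1,0,0,0,0],[0,0.22,1,0,0,0,0],[0,0.22,1,0,0,0,0]]]' >/dev/null
python3 -m pendant '[[[0,0.22,1,0,0,0,0],[0,0.22,1,0,0,0,0],[0,0.22,1,0,0,0,0],[0,0.22,1,0,0,0,0],[0,0.22,1,0,0,0,0]]]' >/dev/null
python3 go.py 487 306 150 150
```

```text
t 3.9 pos [ 312.86 -257.25  231.08] j [-0.85 -0.12 -0.46  1.23  0.   -0.32] open 42.5 gf 0.0 F [-0.08 -0.01  0.11]
yaw 149.9 zaxis [-0.  0. -1.]
turn [ 0.   -0.   -0.02] then shift [ 6.54 28.74  4.05]
```

```bash
python3 -m pendant '[[[0,0.22,1,0,0,0,0],[0,0.22,1,0,0,0,0],[0,0.22,1,0,0,0,0],[0,0.22,1,0,0,0,0],[0,0.22,1,0,0,0,0]]]' >/dev/null
python3 -m pendant '[[[0,0.22,1,0,0,0,0],[0,0.22,1,0,0,0,0],[0,0.22,1,0,0,0,0],[0,0.22,1,0,0,0,0],[0,0.22,1,0,0,0,0]]]' >/dev/null
python3 -m pendant '[[[0,0.22,1,0,0,0,0],[0,0.22,1,0,0,0,0],[0,0.22,1,0,0,0,0],[0,0.22,1,0,0,0,0],[0,0.22,1,0,0,0,0]]]' >/dev/null
python3 -m pendant '[[[0,0.22,1,0,0,0,0],[0,0.22,1,0,0,0,0],[0,0.22,1,0,0,0,0],[0,0.22,1,0,0,0,0],[0,0.22,1,0,0,0,0]]]' >/dev/null
python3 -m pendant '[[[0,0.22,1,0,0,0,0],[0,0.22,1,0,0,0,0],[0,0.22,1,0,0,0,0],[0,0.22,1,0,0,0,0],[0,0.22,1,0,0,0,0]]]' >/dev/null
python3 go.py 487 306.5 80 150 0 g
python3 - <<'E'
from h import *
grab("wrist","w1");
E
```

```text
t 5.98 pos [468.14 230.34 230.94] j [ 0.33  0.09 -0.25  1.23 -0.    0.86] open 42.9 gf 0.0 F [-0.64  0.12 -0.11]
yaw 149.9 zaxis [-0. -0. -1.]
turn [-0.01 -0.01 -0.01] then shift [1.09 3.77 8.48]
```

View pics/w1.png

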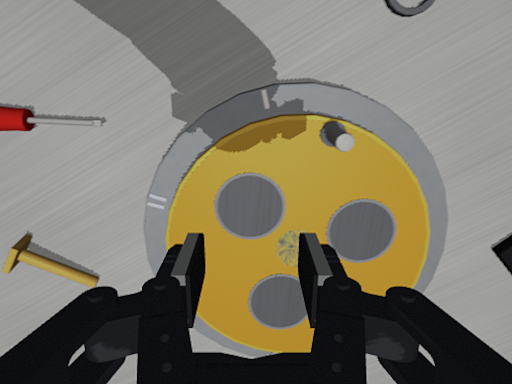

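The wrist view shows the peg top at (346,142), the single line at (265,98), the double line at (157,201), and pads at (250,206), (361,230) and (280,300).

```bash
python3 - <<'E'
from h import *
C=cam("wrist");r=lambda uv,z:onz("wrist",uv,z,C)
print("peg",r((346,142),96),tri(ray("wrist",(346,142),C),ray("top",(92.2,173.8))))
print("marks",r((265,98),32),r((157,201),32),"pads",r((250,206),50),r((361,230),50))
E
python3 -m pendant '[[[0,0.27,0.94,0,0,0,0],[0,0.27,0.94,0,0,0,0],[0,0.27,0.94,0,0,0,0],[0,0.27,0.94,0,0,0,0],[0,0,0,0,0,0,0]]]'
python3 go.py 487 306.5 80 150 0 g
```

```text
peg [488.06 313.91  96.  ] (array([491.67, 315.4 ,  75.12]), np.float64(6.098571652304869))
marks [429.57 274.24  32.  ] [464.8  123.87  32.  ] pads [512.75 209.43  50.  ] [592.9  295.08  50.  ]
clock: 6.45
position: [488.0, 307.8, 230.9]
eef_rot: [[-0.867, 0.499, 0.001], [0.499, 0.867, 0.001], [0.0, 0.002, -1.0]]
wrist_force: [0.9, 0.4, -0.2]
opening: 42.8
gripper_force: 0.0
t 6.45 pos [487.96 307.83 230.87] j [ 0.45  0.19 -0.14  1.24  0.    0.97] open 42.8 gf 0.0 F [ 0.95  0.38 -0.19]
yaw 150.1 zaxis [ 0.  0. -1.]
turn [ 0.02 -0.    0.01] then shift [ 0.01 -0.08  8.48]
```

```bash
python3 -m pendant '[[[0,0,0,1,0,0,0],[0,0,0,1,0,0,0],[0,0,0,1,0,0,0],[0,0,0,1,0,0,0],[0,0,0,1,0,0,0]]]' >/dev/null
python3 -m pendant '[[[0,0,0,1,0,0,0],[0,0,0,1,0,0,0],[0,0,0,1,0,0,0],[0,0,0,0.4,0,0,0],[-1,0,0,0,0,0,0]]]' 40
python3 -m pendant '[[[-1,0,0,0,0,0,0],[-1,0,0,0,0,0,0],[-1,0,0,0,0,0,0]]]'
python3 go.py 458.8 257.7 80 150 0 g; mkdir -p pics
```

```text
clock: 7.28
position: [484.8, 303.6, 60.9]
eef_rot: [[-0.865, 0.501, -0.005], [0.501, 0.865, -0.003], [0.003, -0.005, -1.0]]
wrist_force: [-0.1, -0.5, 0.3]
opening: 32.2
gripper_force: 0.0
clock: 7.53
position: [487.4, 305.4, 63.9]
eef_rot: [[-0.865, 0.501, 0.0], [0.501, 0.865, 0.0], [-0.0, 0.001, -1.0]]
wrist_force: [-1.1, 0.9, -2.6]
opening: 14.7
gripper_force: 39.5
t 7.53 pos [487.41 305.4   63.93] j [ 0.45  0.33 -0.34  0.9   0.    0.97] open 14.7 gf 39.5 F [-1.09  0.88 -2.61]
yaw 149.9 zaxis [ 0.  0. -1.]
turn [ 0.01  0.   -0.01] then shift [ 0.05 -2.78  0.13]
```

```bash
python3 -m pendant '[[[-1,0.06,-0.28,0,0,0,0],[-1,0.05,-0.28,0,0,0,0],[-1,0.03,-0.28,0,0,0,0],[-1,0.02,-0.28,0,0,0,0],[-1,0,-0.28,0,0,0,0]]]'
python3 -m pendant '[[[-1,0,-0.28,0,0,0,0],[-1,-0.02,-0.28,0,0,0,0],[-1,-0.03,-0.28,0,0,0,0],[-1,-0.05,-0.28,0,0,0,0],[-1,-0.06,-0.28,0,0,0,0]]]'
python3 -m pendant '[[[-1,0,0,0,0,0,0],[-1,0,0,0,0,0,0],[-1,0,0,0,0,0,0]]]'
python3 go.py 458.8 257.7 80 150 0 g
```

```text
clock: 7.95
position: [469.3, 283.4, 64.0]
eef_rot: [[-0.866, 0.5, -0.001], [0.5, 0.866, 0.003], [0.003, 0.002, -1.0]]
wrist_force: [-1.8, 5.6, 0.0]
opening: 14.6
gripper_force: 40.5
clock: 8.37
position: [457.6, 257.2, 64.0]
eef_rot: [[-0.866, 0.5, -0.002], [0.5, 0.866, 0.002], [0.003, 0.001, -1.0]]
wrist_force: [-3.0, 10.2, -4.5]
opening: 14.7
gripper_force: 40.2
clock: 8.62
position: [457.6, 257.3, 63.9]
eef_rot: [[-0.866, 0.501, -0.002], [0.501, 0.866, 0.002], [0.003, 0.001, -1.0]]
wrist_force: [-3.7, 4.8, 0.8]
opening: 14.7
gripper_force: 40.7
t 8.62 pos [457.6  257.29  63.9 ] j [ 0.39  0.25 -0.45  0.88  0.    0.91] open 14.7 gf 40.7 F [-3.73  4.81  0.82]
yaw 150.0 zaxis [-0.  0. -1.]
turn [ 0.01 -0.04 -0.01] then shift [-0.04  0.05  0.13]
```

```bash
python3 -m pendant '[[[0,0,0,0,0,0,0],[0,0,0,0,0,0,0],[0,0,0,-0.2,0,0,0],[0,0,0,-0.6,0,0,0],[0,0,0,-1,0,0,0]]]' 20 >/dev/null
python3 -m pendant '[[[0,0,0,-1,0,0,0],[0,0,0,-1,0,0,0],[0,0,-1,-1,0,0,0],[0,0,-1,-1,0,0,0],[0,0,-1,-1,0,0,0]]]' >/dev/null
python3 -m pendant '[[[0,0,-1,0,0,0,-1],[0,0,-1,0,0,0,-1],[0,0,-1,0,0,0,-1],[0,0,-1,0,0,0,-1],[0,0,-1,0,0,0,-1]]]'
python3 - <<'E'
from h import *
im,C=grab("top","top1");sc,_=grab("scene","scene1")
h=cv2.cvtColor(im,cv2.COLOR_RGB2HSV);
for n,im in(("top",im),("scene",sc)):
    h=cv2.cvtColor(im,cv2.COLOR_RGB2HSV)
    for a,c,m in blobs((h[...,1]<90)&(h[...,2]<130),200):
        p=onz(n,c,50)[:2]-[577.3,221]
        if a<1500 and abs(np.linalg.norm(p)-68)<6:print(n,c,p+[577.3,221],np.degrees(np.arctan2(p[1],p[0])),a)
A=im
t=cv2.imread("pics/top1.png")[75:215,65:215];s=cv2.imread("pics/scene1.png")[190:340,300:470]
cv2.imwrite("pics/c2.png",np.hstack([cv2.resize(t,(386,360),interpolation=2),cv2.resize(s,(414,360),interpolation=2)]))
E
```

```text
clock: 9.87
position: [393.1, 110.7, 199.9]
eef_rot: [[-0.993, 0.121, 0.001], [0.121, 0.993, -0.001], [-0.001, -0.001, -1.0]]
wrist_force: [0.2, -0.8, -0.9]
opening: 42.6
gripper_force: 0.0
top [143.73 115.89] [641.98 202.01] -16.36449870097167 609
scene [360.86 230.52] [525.52 175.91] -138.95359824786004 548
scene [413.48 246.56] [560.48 288.45] 104.0049041875664 620
scene [379.24 275.86] [640.33 201.71] -17.014210352106254 749
```

View pics/c2.png

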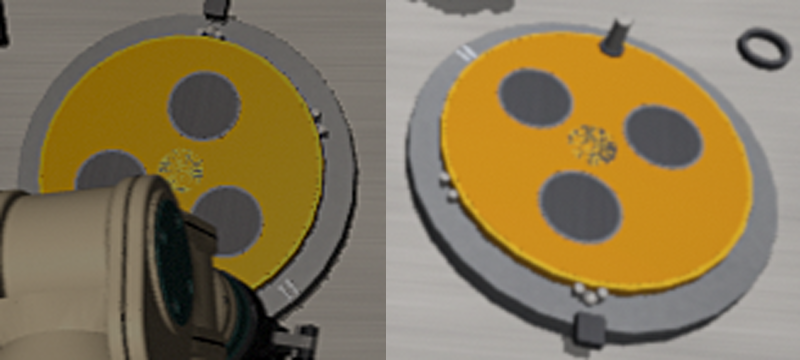

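The peg lies on the single line, and the plunger sits between its pin pair at the block (crop px (590,293)), so the loading detent is in. Next, the long post.

```bash
python3 go.py 460 -55 200 210
```

```text
t 9.97 pos [392.92 109.84 199.76] j [ 0.12 -0.1  -0.51  1.16 -0.    0.24] open 42.6 gf 0.0 F [ 0.33  0.13 -0.24]
yaw 172.7 zaxis [ 0. -0. -1.]
turn [-0.02  0.   -8.14] then shift [ 1.22 -8.81 -0.01]
```

```bash
python3 -m pendant '[[[0,0,0,0,0,0,-1],[0,0,0,0,0,0,-1],[0,0,0,0,0,0,-1],[0,0,0,0,0,0,-1],[0,0,0,0,0,0,-1]]]' >/dev/null
python3 -m pendant '[[[0,0,0,0,0,0,-1],[0,0,0,0,0,0,-1],[0,0,0,0,0,0,-1],[0,0.14,-1,0,0,0,-0.1],[0,0.14,-1,0,0,0,0]]]' >/dev/null
python3 -m pendant '[[[0,0.14,-1,0,0,0,0],[0,0.14,-1,0,0,0,0],[0,0.14,-1,0,0,0,0],[0,0.14,-1,0,0,0,0],[0,0.14,-1,0,0,0,0]]]' >/dev/null
python3 -m pendant '[[[0,0.14,-1,0,0,0,0],[0,0.14,-0.8,0,0,0,0],[0,0,0,0,0,0,0],[0,0,0,0,0,0,0]]]' >/dev/null
python3 go.py 470 -48 200 210
python3 - <<'E'
from h import *
grab("wrist","w2");
E
```

```text
t 11.55 pos [460.05 -53.37 199.57] j [-0.26  0.01 -0.41  1.15 -0.   -0.78] open 42.8 gf 0.0 F [-0.05 -0.31  0.25]
yaw -150.2 zaxis [ 0. -0. -1.]
turn [-0.    0.   -0.03] then shift [-0.57 -0.02 -0.02]
```

View pics/w2.png

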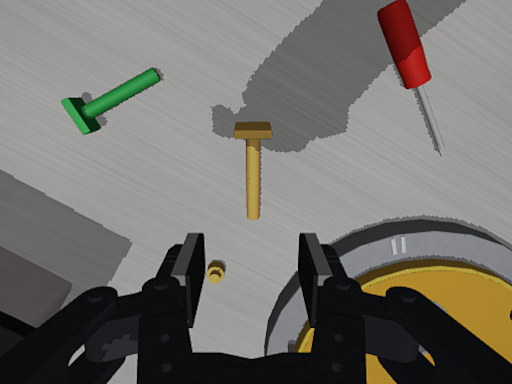

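The wrist view shows the brass post upright in the image: foot at (253,130), plain end at (253,218). The other brass bit at (216,271) is the nut and the post at (110,100) is green.

Run:
```python
from h import *
C=cam("wrist");im=cv2.cvtColor(cv2.imread("pics/w2.png"),cv2.COLOR_BGR2RGB)
for a,c,m in blobs(brass(im),200):
    if abs(c[1]-170)<45 and abs(c[0]-253)<30:
        v,u=np.nonzero(m);print(a,c,u.min(),u.max(),v.min(),v.max(),[(r,u[v==r].min(),u[v==r].max()) for r in range(v.min(),v.max()+1,6)])
        e=(u[v>=v.max()-2].mean(),v.max()+1.);E=onz("wrist",e,7,C)
        f=(u[v<v.min()+14].mean(),v.min()+0.);
        print("end",E); 
        for z in (0,4,34,36):F=onz("wrist",f,z,C);print(z,F,np.linalg.norm(F-E),np.degrees(np.arctan2(*(E-F)[1::-1])))
        # two views: end and foot top vs top/scene cameras
        print("tri end",tri(ray("wrist",e,C),ray("top",(231.8,167.1))),tri(ray("wrist",e,C),ray("scene",(276.4,232.3))))
        print("tri foot",tri(ray("wrist",(u[v<v.min()+14].mean(),v.min()),C),ray("top",(249.8,198.9))))
        w=[onz("wrist",(x,200),7,C) for x in(u[v==200].min()-.5,u[v==200].max()+.5)];print("shaft w",np.linalg.norm(w[0]-w[1]))
print("campos",-C[1][:3,:3].T@C[1][:3,3])
```

```text
1643 [252.6  160.41] 234 271 122 219 [(122, np.int64(236), np.int64(268)), (128, np.int64(235), np.int64(270)), (134, np.int64(234), np.int64(271)), (140, np.int64(246), np.int64(259)), (146, np.int64(246), np.int64(259)), (152, np.int64(246), np.int64(259)), (158, np.int64(246), np.int64(259)), (164, np.int64(246), np.int64(259)), (170, np.int64(246), np.int64(259)), (176, np.int64(247), np.int64(259)), (182, np.int64(247), np.int64(259)), (188, np.int64(247), np.int64(259)), (194, np.int64(247), np.int64(259)), (200, np.int64(247), np.int64(258)), (206, np.int64(247), np.int64(258)), (212, np.int64(247), np.int64(258)), (218, np.int64(249), np.int64(257))]
end [519.7  -15.66   7.  ]
0 [431.86 -66.91   0.  ] 101.93559126733355 30.264282213659012
4 [431.42 -67.18   4.  ] 102.26168337449774 30.269365300265324
34 [428.06 -69.22  34.  ] 109.51839399725323 30.30589257406822
36 [427.84 -69.35  36.  ] 110.28067359583035 30.308232019227507
tri end (array([518.63, -18.06,  12.52]), np.float64(3.0907702829761488)) (array([518.46, -18.56,  11.11]), np.float64(3.9835323017713))
tri foot (array([437.38, -65.69, -16.27]), np.float64(7.3518729552005295))
shaft w 12.416651783698159
campos [393.77 -90.04 341.  ]
```

```bash
python3 -m pendant '[[[0,-0.72,-0.03,1,0,0,-0.02],[0,0,0,1,0,0,0],[0,0,0,1,0,0,0],[0,0,0,1,0,0,0],[0,0,0,1,0,0,0]]]' >/dev/null
python3 -m pendant '[[[0,0,0,1,0,0,0],[0,0,0,1,0,0,0],[0,0,0,0,0,0,0],[0,0,0,0,0,0,0]]]'
python3 go.py 473.6 -42.3 4 210.3
```

```text
clock: 12.35
position: [470.8, -45.1, 58.6]
eef_rot: [[-0.865, -0.502, -0.003], [-0.502, 0.865, 0.001], [0.002, 0.002, -1.0]]
wrist_force: [0.2, 1.0, 0.2]
opening: 42.7
gripper_force: 0.0
t 12.35 pos [470.81 -45.14  58.64] j [-0.23  0.18 -0.56  0.84  0.   -0.76] open 42.7 gf 0.0 F [0.23 1.03 0.22]
yaw -149.9 zaxis [-0.  0. -1.]
turn [ 0.03 -0.03 -0.04] then shift [-0.19  0.05  2.73]
```

```bash
python3 -m pendant '[[[0,-0.19,0.05,1,0,0,0],[0,0,0,1,0,0,0],[0,0,0,0.5,0,0,0],[0,0,0,0.2,0,0,0],[0,0,0,0,0,0,0]]]' 
python3 -m pendant '[[[-1,0,0,0,0,0,0],[-1,0,0,0,0,0,0],[-1,0,0,0,0,0,0],[-1,0,0,0,0,0,0],[-1,0,0,0,0,0,0]]]' 50
python3 -m pendant '[[[-1,0,0,-0.5,0,0,0],[-1,0,0,-1,0,0,0],[-1,0,0,-1,0,0,0],[-1,0,0,-1,0,0,0],[-1,0,0,-1,0,0,0]]]' 
python3 -m pendant '[[[-1,0,0,-1,0,0,0],[-1,0,0,-1,0,0,0],[-1,0,0,-1,0,0,0],[-1,0,0,-1,0,0,0],[-1,0,0,0,0,0,0]]]' 
python3 go.py 560 -240 200 177.3
python3 - <<'E'
from h import *
grab("wrist","w3");
E
```

```text
clock: 12.77
position: [474.9, -43.3, 5.4]
eef_rot: [[-0.865, -0.501, -0.001], [-0.501, 0.865, 0.0], [0.001, 0.001, -1.0]]
wrist_force: [-0.2, 0.1, -0.3]
opening: 42.8
gripper_force: 0.0
clock: 13.18
position: [476.2, -43.6, 6.5]
eef_rot: [[-0.865, -0.501, 0.002], [-0.501, 0.865, 0.0], [-0.002, -0.001, -1.0]]
wrist_force: [-1.4, 1.6, 7.2]
opening: 12.0
gripper_force: 49.0
clock: 13.6
position: [474.7, -43.6, 96.5]
eef_rot: [[-0.865, -0.501, -0.0], [-0.501, 0.865, -0.0], [0.0, 0.0, -1.0]]
wrist_force: [-0.3, 0.3, -1.8]
opening: 11.8
gripper_force: 48.8
clock: 14.02
position: [478.0, -44.3, 179.9]
eef_rot: [[-0.865, -0.501, 0.008], [-0.501, 0.865, -0.002], [-0.006, -0.006, -1.0]]
wrist_force: [1.4, -0.1, -1.0]
opening: 12.0
gripper_force: 48.9
t 14.02 pos [477.98 -44.31 179.89] j [-0.23  0.05 -0.41  1.1  -0.   -0.75] open 12.0 gf 48.9 F [ 1.36 -0.12 -0.99]
yaw -149.9 zaxis [ 0.01 -0.   -1.  ]
turn [-0.05  0.09  7.15] then shift [-4.56 -9.58 -1.01]
```

View pics/w3.png

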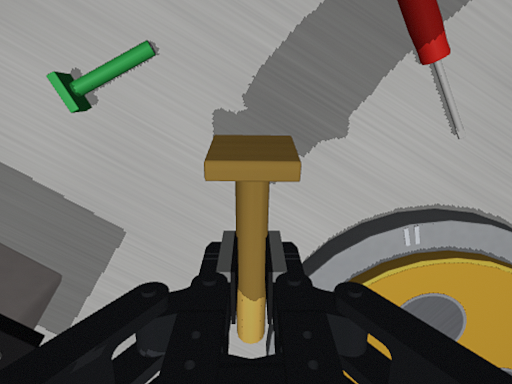

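The post is held level in the fingers, foot toward the robot at (253,158), plain end at (252,335). It is about 47 mm from grip to plain end and 7 mm behind the TCP.

```bash
python3 -m pendant '[[[-1,0,0,0,0,0,1],[-1,0,0,0,0,0,1],[-1,0,0,0,0,0,1],[-1,0,0,0,0,0,1],[-1,0,0,0,0,0,1]]]' >/dev/null
python3 -m pendant '[[[-1,0,0,0,0,0,1],[-1,0,0,0,0,0,1],[-1,0,0,0,0,0,0.15],[-1,0,0,0,0,0,0],[-1,0,0,0,0,0,0]]]' >/dev/null
python3 go.py 591.5 -200 170 177.3
```

```text
t 14.9 pos [474.51 -43.47 174.49] j [-0.23  0.05 -0.42  1.1  -0.   -0.18] open 11.9 gf 48.8 F [-0.48  0.09 -1.38]
yaw 177.4 zaxis [-0.  0. -1.]
turn [ 0.   -0.02  0.02] then shift [-6.21 -7.54  0.22]
```

```bash
python3 -m pendant '[[[-1,-0.5,-0.8,0,0,0,0],[-1,-0.8,-1,0,0,0,0],[-1,-0.8,-1,0,0,0,0],[-1,-0.8,-1,0,0,0,0],[-1,-0.8,-1,0,0,0,0]]]' >/dev/null
python3 -m pendant '[[[-1,-0.8,-1,0,0,0,0],[-1,-0.8,-1,0,0,0,0],[-1,-0.6,-0.6,0,0,0,0],[-1,-0.3,-0.1,0.2,0,0,0],[-1,0,0,0,0,0,0]]]' >/dev/null
python3 -m pendant '[[[-1,0,0,0,0,0,0],[-1,0,0,0,0,0,0]]]' 20
python3 go.py 591.5 -200 144 177.3
python3 - <<'E'
from h import *
S,_=grab("scene","scene2");T,_=grab("top","top2")
a=cv2.imread("pics/scene2.png")[150:330,60:300];b=cv2.imread("pics/top2.png")[20:200,200:440]
cv2.imwrite("pics/c3.png",np.hstack([cv2.resize(a,(400,300)),cv2.resize(b,(400,300))]))
E
```

```text
clock: 15.9
position: [590.8, -198.0, 170.7]
eef_rot: [[-0.999, 0.046, -0.002], [0.046, 0.999, 0.001], [0.002, 0.001, -1.0]]
wrist_force: [-0.3, 0.3, -1.1]
opening: 11.9
gripper_force: 48.9
t 15.9 pos [ 590.78 -197.97  170.73] j [-0.43  0.31 -0.11  1.15  0.   -0.38] open 11.9 gf 48.9 F [-0.28  0.26 -1.09]
yaw 177.4 zaxis [-0.  0. -1.]
turn [ 0.01 -0.03  0.01] then shift [-0.04 -0.1   1.34]
```

View pics/c3.png

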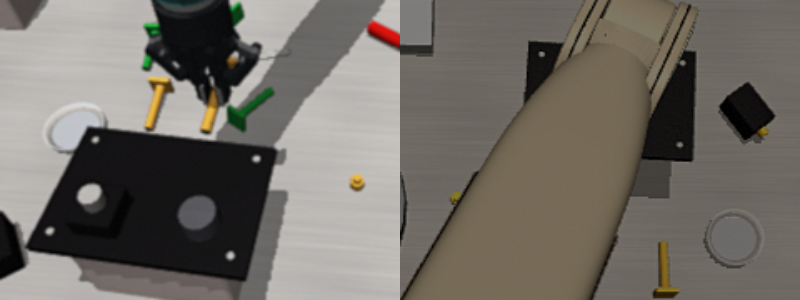

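```bash
python3 -c "
from h import *
print(onz('scene',(60+207*.6,150+130*.6),166))"
python3 -m pendant '[[[-1,0,0,0.5,0,0,0],[-1,0,0,0.4,0,0,0],[-1,0,0,0,0,0,0]]]' 20
python3 go.py 591.5 -200 144 177.3
```

```text
[ 632.18 -199.54  166.  ]
clock: 16.25
position: [590.1, -198.1, 150.7]
eef_rot: [[-0.999, 0.047, -0.004], [0.047, 0.999, 0.002], [0.004, 0.002, -1.0]]
wrist_force: [-0.6, 0.7, -1.5]
opening: 11.7
gripper_force: 48.9
t 16.25 pos [ 590.09 -198.14  150.75] j [-0.43  0.33 -0.13  1.11  0.   -0.38] open 11.7 gf 48.9 F [-0.56  0.7  -1.48]
yaw 177.3 zaxis [-0.  0. -1.]
turn [ 0.02 -0.05  0.  ] then shift [-0.07 -0.09  0.34]
```

```bash
python3 -m pendant '[[[-0.9,-0.25,0,0,0,0,0],[-0.9,0,0,0,0,0,0],[-0.9,0,0,0,0,0,0],[-0.9,0,0,0,0,0,0]]]' 20
python3 -m pendant '[[[-0.76,0,0,0,0,0,0],[-0.76,0,0,0,0,0,0]]]' 20 | tail -2
```

```text
clock: 16.58
position: [597.4, -199.7, 153.7]
eef_rot: [[-0.999, 0.047, 0.001], [0.047, 0.999, -0.0], [-0.001, -0.0, -1.0]]
wrist_force: [-1.4, 0.1, -0.2]
opening: 12.1
gripper_force: 48.9
opening: 11.9
gripper_force: 48.9
```

```bash
python3 -m pendant '[[[-0.72,0,0,0,0,0,0],[-0.72,0,0,0,0,0,0]]]' 20 | tail -2
python3 -m pendant '[[[-0.7,0,0,0,0,0,0],[-0.7,0,0,0,0,0,0]]]' 20 | tail -2; python3 go.py 597 -200 144 177.3
```

```text
opening: 12.1
gripper_force: 39.9
opening: 12.7
gripper_force: 21.3
t 17.08 pos [ 596.94 -199.49  153.34] j [-0.43  0.33 -0.12  1.12  0.   -0.38] open 12.7 gf 21.3 F [-0.21 -0.18 -1.4 ]
yaw 177.3 zaxis [ 0.  0. -1.]
turn [ 0.  0. -0.] then shift [-0.   -0.03  0.47]
```

```bash
python3 -m pendant '[[[-1,0,0,0.2,0,0,0],[-1,0,0,0.2,0,0,0],[-1,0,0,0.2,0,0,0]]]' 20 
python3 -m pendant '[[[-1,0,0,0.25,0,0,0],[-1,0,0,0.25,0,0,0],[-1,0,0,0.25,0,0,0],[-1,0,0,0,0,0,0]]]' 20
python3 go.py 597 -200 144 177.3
```

```text
clock: 17.33
position: [596.6, -199.6, 141.2]
eef_rot: [[-0.999, 0.047, -0.001], [0.047, 0.999, -0.0], [0.001, -0.0, -1.0]]
wrist_force: [-2.2, 0.3, 3.1]
opening: 12.5
gripper_force: 21.8
clock: 17.67
position: [596.1, -199.5, 125.0]
eef_rot: [[-0.999, 0.048, -0.002], [0.048, 0.999, 0.0], [0.002, 0.0, -1.0]]
wrist_force: [-3.3, -0.3, 1.7]
opening: 13.2
gripper_force: 23.3
t 17.67 pos [ 596.14 -199.48  124.98] j [-0.43  0.36 -0.15  1.07 -0.   -0.38] open 13.2 gf 23.3 F [-3.25 -0.31  1.67]
yaw 177.3 zaxis [-0.  0. -1.]
turn [ 0.   -0.02 -0.01] then shift [-0.04 -0.02 -0.95]
```

```bash
python3 -m pendant '[[[-1,0,0,0.28,0,0,0],[-1,0,0,0.28,0,0,0],[-1,-0.19,0,0.3,0,0,0],[-1,-0.19,0,0.3,0,0,0],[-1,0,0,0,0,0,0]]]' 20 
python3 -m pendant '[[[-1,-0.15,0,0.1,0,0,0],[-1,-0.15,0,0.1,0,0,0],[-1,-0.15,0,0.1,0,0,0],[-1,0,0,0,0,0,0]]]' 20
python3 go.py 613.5 -200 96 177.3
python3 - <<'E'
from h import *
S,_=grab("scene","scene3");grab("wrist","w4")
a=cv2.imread("pics/scene3.png")[170:260,120:240];b=cv2.imread("pics/w4.png")
cv2.imwrite("pics/c4.png",np.hstack([cv2.resize(a,(400,300),interpolation=2),cv2.resize(b,(400,300))]))
E
```

```text
clock: 18.08
position: [604.0, -199.6, 101.4]
eef_rot: [[-0.999, 0.047, -0.002], [0.047, 0.999, 0.001], [0.002, 0.001, -1.0]]
wrist_force: [-3.0, -0.7, -1.5]
opening: 12.8
gripper_force: 30.7
clock: 18.42
position: [609.9, -199.6, 95.9]
eef_rot: [[-0.999, 0.048, -0.008], [0.048, 0.999, 0.001], [0.008, 0.001, -1.0]]
wrist_force: [-11.0, 0.1, 6.4]
opening: 13.0
gripper_force: 40.2
t 18.42 pos [ 609.87 -199.64   95.87] j [-0.42  0.41 -0.14  1.03 -0.   -0.37] open 13.0 gf 40.2 F [-11.04   0.14   6.41]
yaw 177.3 zaxis [-0.01  0.   -1.  ]
turn [ 0.01 -0.1  -0.01] then shift [-0.18 -0.01 -0.01]
```

View pics/c4.png

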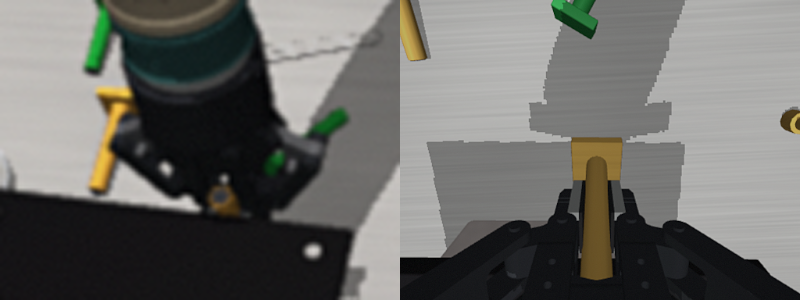

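The post has swung nearly upright: the wrist crop shows the foot's top face at (597,160) beneath the shaft and the plain end near (597,278). I'll back off and grip firmly.

```bash
python3 -m pendant '[[[-1,0.3,0,0,0,0,0],[-1,0.7,0,0,0,0,0],[-1,1,0,0,0,0,0],[-1,1,0,-0.5,0,0,0],[-1,0.5,0,-1,0,0,0]]]' 50 
python3 -m pendant '[[[-1,0,0,-1,0,0,0],[-1,0,0,-1,0,0,0],[-1,0,0,-1,0,0,0],[-1,0,0,0,0,0,0],[-1,0,0,0,0,0,0]]]' 50 | tail -2
cat > foot.py <<'E'
from h import *
import sys
im,C=grab("wrist",sys.argv[1]);m=brass(im)&(np.abs(np.arange(512)-252)<80)[None]
b=[x for x in blobs(m,600) if abs(x[1][0]-252)<25];a,c,m=max(b,key=lambda x:x[0])
rows=[(r,int(np.nonzero(m[r])[0].min()),int(np.nonzero(m[r])[0].max())) for r in range(384) if m[r].any()]
print(rows[0],rows[-1]);print(rows[1:60:2]);print(rows[60::12])
E
python3 foot.py w5; python3 go.py 600 -200 160 177.3
```

```text
clock: 18.93
position: [539.4, -194.9, 123.3]
eef_rot: [[-0.999, 0.047, -0.007], [0.047, 0.999, 0.004], [0.007, 0.004, -1.0]]
wrist_force: [-0.6, 0.3, -1.0]
opening: 12.7
gripper_force: 48.7
opening: 12.7
gripper_force: 48.7
(176, 220, 282) (357, 247, 256)
[(177, 220, 283), (179, 220, 283), (181, 219, 283), (183, 219, 284), (185, 219, 283), (187, 219, 283), (189, 219, 283), (191, 220, 283), (193, 220, 283), (195, 220, 283), (197, 220, 283), (199, 220, 282), (201, 220, 282), (203, 220, 282), (205, 220, 282), (207, 220, 282), (209, 221, 282), (211, 221, 282), (213, 221, 281), (215, 221, 282), (217, 221, 281), (219, 221, 281), (221, 221, 281), (223, 221, 281), (225, 221, 281), (227, 221, 281), (229, 221, 280), (231, 222, 264), (233, 238, 264), (235, 238, 264)]
[(236, 238, 265), (248, 238, 265), (260, 238, 265), (272, 237, 266), (284, 236, 266), (296, 236, 267), (308, 235, 268), (320, 234, 269), (332, 233, 269), (344, 232, 270), (356, 242, 261)]
t 19.4 pos [ 543.91 -196.81  186.32] j [-0.46  0.22 -0.19  1.15  0.   -0.41] open 12.6 gf 48.7 F [ 0.43  0.35 -2.78]
yaw 177.3 zaxis [ 0.  0. -1.]
turn [0.   0.01 0.  ] then shift [-2.81 -0.03  1.32]
```

View pics/w5.png

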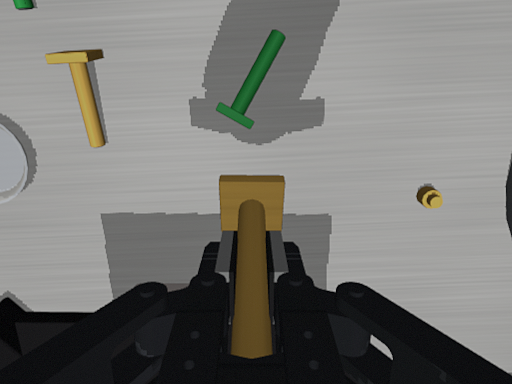

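Wrist image: foot's top face spans rows 183 to 230 (65 and 60 px wide), which puts the shaft about 11.7° off the tool axis with the foot 50 mm below the grip. Pitching the tool by 11.7° will make it upright.

```bash
cat > pl.py <<'E'
# pl.py X Y Z yaw pitch l zo : post underside target -> moves
import sys,subprocess
from go import *
X,Y,Z,yaw,p,l,zo=map(float,sys.argv[1:]);t=np.array([X,Y,Z+l])+zo*R0(yaw,p)[:,2]
subprocess.run(["python3","go.py",*map(str,t),str(yaw),str(p)])
E
python3 -m pendant '[[[-1,0,0,0,0,-1,0],[-1,0,0,0,0,-1,0],[-1,0,0,0,0,-0.55,0],[-1,0,0,0,0,0,0]]]' | tail -2
python3 pl.py 641.7 201.9 90 197.5 -11.7 49.8 7.5
```

```text
opening: 12.8
gripper_force: 48.8
t 19.73 pos [ 539.97 -195.3   183.73] j [-0.51  0.1  -0.37  0.93  0.09 -0.45] open 12.8 gf 48.8 F [-0.52  0.67 -1.92]
yaw 177.2 zaxis [ 0.2  -0.01 -0.98]
turn [-0.85 -0.05 -4.33] then shift [-10.15  17.41   4.72]
```

```bash
python3 -m pendant '[[[-1,0,0,0,-0.17,0,-0.87],[-1,0,0,0,-0.17,0,-0.87],[-1,0,0,0,-0.17,0,-0.87],[-1,0,0,0,-0.17,0,-0.87],[-1,0,0,0,-0.17,0,-0.87]]]' | tail -1
python3 -m pendant '[[[-1,-0.3,0.5,0,0,0,0],[-1,-0.56,0.97,0,0,0,0],[-1,-0.56,0.97,0,0,0,0],[-1,-0.56,0.97,0,0,0,0],[-1,-0.56,0.97,0,0,0,0]]]' | tail -1
python3 -m pendant '[[[-1,-0.56,0.97,0,0,0,0],[-1,-0.56,0.97,0,0,0,0],[-1,-0.56,0.97,0,0,0,0],[-1,-0.56,0.97,0,0,0,0],[-1,-0.56,0.97,0,0,0,0]]]' | tail -1
python3 -m pendant '[[[-1,-0.56,0.97,0,0,0,0],[-1,-0.56,0.97,0,0,0,0],[-1,-0.56,0.97,0,0,0,0],[-1,-0.56,0.97,0,0,0,0],[-1,-0.56,0.97,0,0,0,0]]]' | tail -1
python3 -m pendant '[[[-1,-0.56,0.97,0,0,0,0],[-1,-0.56,0.97,0,0,0,0],[-1,-0.4,0.5,0,0,0,0],[-1,0,0,0,0,0,0],[-1,0,0,0,0,0,0]]]' | tail -1
python3 pl.py 641.7 201.9 90 197.5 -11.7 49.8 7.5
```

```text
gripper_force: 48.8
gripper_force: 48.9
gripper_force: 48.9
gripper_force: 48.9
gripper_force: 48.9
t 21.82 pos [623.71 176.02 223.98] j [ 0.16  0.19 -0.17  1.01  0.02 -0.14] open 12.8 gf 48.9 F [-0.13 -0.83 -0.97]
yaw -162.3 zaxis [ 0.19  0.06 -0.98]
turn [-0.04 -0.03  0.04] then shift [-0.37  0.96  4.75]
```

```bash
python3 -m pendant '[[[-1,-0.2,0.5,0.8,0,0,0],[-1,-0.17,0.46,0.9,0,0,0],[-1,0,0,1,0,0,0],[-1,0,0,1,0,0,0],[-1,0,0,0.9,0,0,0]]]' | tail -1
python3 -m pendant '[[[-1,0,0,0,0,0,0],[-1,0,0,0,0,0,0]]]' | tail -1
python3 pl.py 641.7 201.9 60 197.5 -11.7 49.8 7.5
python3 - <<'E'
from h import *
S,_=grab("scene","scene4");grab("wrist","w6")
a=cv2.imread("pics/scene4.png")[170:310,300:480];b=cv2.imread("pics/w6.png")
cv2.imwrite("pics/c5.png",np.hstack([cv2.resize(a,(450,350),interpolation=2),cv2.resize(b,(350,350))]))
E
```

```text
gripper_force: 49.0
gripper_force: 49.0
t 22.4 pos [641.35 199.78 134.32] j [ 0.2   0.3  -0.23  0.85  0.02 -0.11] open 12.6 gf 49.0 F [ 0.5   0.38 -2.19]
yaw -162.4 zaxis [ 0.19  0.06 -0.98]
turn [-0.04 -0.07  0.01] then shift [0.2  0.1  1.59]
```

View pics/c5.png

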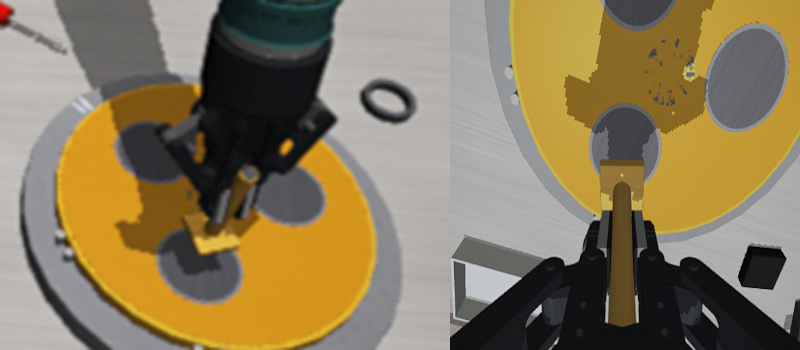

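Run:
```python
from h import *
f=lambda P:(proj("scene",P)-[300,170])*2.5
print(f((641.4,201,100)),f((641.4,201,190)),f((641.7,201.9,50)))
im=cv2.cvtColor(cv2.imread("pics/scene4.png"),cv2.COLOR_BGR2RGB)
# shaft axis pixels in the crop
print(ray("scene",(300+247/2.5,170+172/2.5)) and onz("scene",(300+247/2.5,170+172/2.5),190), onz("scene",(300+215/2.5,170+234/2.5),100))
```

```text
[213.   235.52] [245.66 172.11] [198.57 266.15]
[641.23 201.98 190.  ] [639.87 202.81 100.  ]
```

```bash
python3 -m pendant '[[[-1,0.07,0.04,0.5,0,0,0],[-1,0.07,0.03,0.5,0,0,0],[-1,0.06,0.03,0.5,0,0,0],[-1,0,0,0.1,0,0,0],[-1,0,0,0,0,0,0]]]' | grep force
python3 pl.py 641.7 201.9 50 197.5 -11.7 49.8 7.5 | tail -1
python3 -m pendant '[[[-1,0.02,0,0.1,0,0,0],[-1,0.02,0,0.1,0,0,0],[-1,0.02,0,0.1,0,0,0],[-1,0,0,0,0,0,0]]]' | grep force
python3 pl.py 641.7 201.9 50 197.5 -11.7 49.8 7.5
```

```text
wrist_force: [-1.1, -0.1, -1.5]
gripper_force: 49.0
turn [-0.04 -0.05  0.03] then shift [ 0.12 -0.05  0.46]
wrist_force: [0.2, 0.1, -2.0]
gripper_force: 49.0
t 23.25 pos [644.65 203.63  97.64] j [ 0.2   0.34 -0.26  0.77  0.02 -0.1 ] open 12.5 gf 49.0 F [ 0.19  0.12 -1.98]
yaw -162.3 zaxis [ 0.19  0.06 -0.98]
turn [-0.04 -0.02  0.03] then shift [ 0.14 -0.04  0.24]
```

```bash
python3 -m pendant '[[[-1,0.02,0,0.1,0,0,0],[-1,0.02,0,0.1,0,0,0],[-1,0,0,0,0,0,0]]]' | grep wrist
python3 -m pendant '[[[-1,0.02,0,0.1,0,0,0],[-1,0,0,0,0,0,0]]]' | grep wrist
python3 pl.py 641.7 201.9 50 197.5 -11.7 49.8 7.5 | sed -n '1p;3p'
```

```text
wrist_force: [0.3, -0.1, -1.9]
wrist_force: [-0.0, 0.3, -1.8]
t 23.67 pos [644.59 203.61  91.41] j [ 0.2   0.34 -0.27  0.76  0.02 -0.1 ] open 12.9 gf 49.0 F [-0.    0.32 -1.76]
turn [-0.04 -0.02  0.03] then shift [ 0.08 -0.04 -0.07]
```

```bash
python3 -m pendant '[[[-1,0.06,0,0.08,0,0,0],[-1,0,0,0,0,0,0]]]' | grep wrist
python3 -m pendant '[[[-1,0.02,0,0.08,0,0,0],[-1,0,0,0,0,0,0]]]' | grep -E "wrist|pos"
python3 -m pendant '[[[-1,0.02,0,0.08,0,0,0],[-1,0,0,0,0,0,0]]]' | grep -E "wrist|pos"
```

```text
wrist_force: [-0.2, 0.7, -1.3]
position: [644.1, 203.4, 88.6]
wrist_force: [0.3, -0.3, -0.4]
position: [644.3, 203.6, 88.4]
wrist_force: [-3.7, -0.6, 6.2]
```

```bash
python3 -m pendant '[[[-0.7,0,0,0,0,0,0],[-0.66,0,0,0,0,0,0],[-0.5,0,0,0,0,0,0],[-0.3,0,0,0,0,0,0],[0,0,0,0,0,0,0]]]' 20 | grep -E "wrist|pos|open"
python3 -m pendant '[[[0,0,0,0,0,0,0],[0,0,0,-0.3,0,0,0],[0,0,0,-0.7,0,0,0],[0,0,0,-1,0,0,0],[0,0,0,-1,0,0,0]]]' | grep -E "wrist|pos|open"
python3 -m pendant '[[[0,0,0,-1,0,0,0],[0,0,0,-1,0,0,0],[0,0,0,-1,0,0,0],[0,0,0,-1,0,0,0],[0,0,0,0,0,0,0]]]' | grep -E "wrist|pos|open"
python3 -m pendant '[[[0,0,0,0,0,0,0]]]' | grep -E "wrist|pos|open"
python3 - <<'E'
from h import *
S,_=grab("scene","scene5");grab("wrist","w7")
a=cv2.imread("pics/scene5.png")[170:310,300:480];b=cv2.imread("pics/w7.png")
cv2.imwrite("pics/c6.png",np.hstack([cv2.resize(a,(450,350),interpolation=2),cv2.resize(b,(350,350))]))
E
```

```text
position: [643.9, 203.3, 86.5]
wrist_force: [0.4, -0.5, -0.7]
opening: 40.4
position: [631.5, 199.7, 145.5]
wrist_force: [-0.4, -0.8, 0.6]
opening: 42.6
position: [619.2, 195.8, 229.7]
wrist_force: [1.3, 0.5, 2.2]
opening: 42.5
position: [617.8, 195.5, 225.9]
wrist_force: [-0.5, 0.3, -0.3]
opening: 43.0
```

View pics/c6.png

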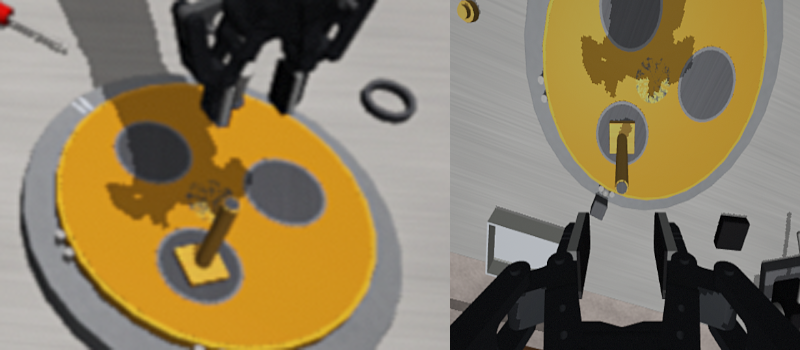

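The long post stands upright, centred on the far pad (scene crop foot at (200,265), shaft top at (231,203)). Next the second post, working from numbers to save views.

```bash
cat > post.py <<'E'
from h import *
import sys
for n in sys.argv[1:]:
    im,C=grab(n)
    for a,c,m in blobs(brass(im),100):
        if a>5000: continue
        v,u=np.nonzero(m);p=np.c_[u,v]; w=np.linalg.svd(p-c,full_matrices=False)[2][0];t=(p-c)@w
        e1,e2=c+w*t.min(),c+w*t.max();P,Q=onz(n,e1,10,C),onz(n,e2,10,C)
        if 300<P[0]<620 and -500<P[1]<120: print(n,a,c,e1,e2,P[:2],Q[:2],np.linalg.norm(P-Q).round(1))
E
python3 post.py top scene; python3 go.py 465 -345 210 184.4
```

```text
top 174 [358.6  182.04] [356.87 164.91] [359.96 195.61] [ 528.32 -341.48] [ 448.61 -347.71] 80.0
scene 210 [153.46 208.66] [156.62 195.91] [149.04 226.5 ] [ 424.71 -350.53] [ 526.34 -340.91] 102.1
t 25.7 pos [615.81 195.09 221.95] j [ 0.2   0.19 -0.18  1.01  0.02 -0.11] open 42.4 gf 0.0 F [-0.77 -0.13  0.37]
yaw -162.3 zaxis [ 0.19  0.06 -0.98]
turn [0.25 2.5  2.88] then shift [  9.59 -26.35   0.6 ]
```

```bash
python3 -m pendant '[[[0,0,0,0,0.08,0.83,0.96],[0,0,0,0,0.08,0.83,0.96],[0,0,0,0,0.08,0.83,0.96],[0,0.34,-0.94,0,0,0,0],[0,0.34,-0.94,0,0,0,0]]]' | tail -1
python3 -m pendant '[[[0,0.34,-0.94,0,0,0,0],[0,0.34,-0.94,0,0,0,0],[0,0.34,-0.94,0,0,0,0],[0,0.34,-0.94,0,0,0,0],[0,0.34,-0.94,0,0,0,0]]]' | tail -1
python3 -m pendant '[[[0,0.34,-0.94,0,0,0,0],[0,0.34,-0.94,0,0,0,0],[0,0.34,-0.94,0,0,0,0],[0,0.34,-0.94,0,0,0,0],[0,0.34,-0.94,0,0,0,0]]]' | tail -1
python3 -m pendant '[[[0,0.34,-0.94,0,0,0,0],[0,0.34,-0.94,0,0,0,0],[0,0.34,-0.94,0,0,0,0],[0,0.34,-0.94,0,0,0,0],[0,0.34,-0.94,0,0,0,0]]]' | tail -1
python3 -m pendant '[[[0,0.34,-0.94,0,0,0,0],[0,0.34,-0.94,0,0,0,0],[0,0.34,-0.94,0,0,0,0],[0,0.34,-0.94,0,0,0,0],[0,0.34,-0.94,0,0,0,0]]]' | tail -1
python3 -m pendant '[[[0,0.34,-0.94,0,0,0,0],[0,0.34,-0.94,0,0,0,0],[0,0.34,-0.94,0,0,0,0],[0,0,0,0,0,0,0],[0,0,0,0,0,0,0]]]' | tail -1
python3 -m pendant '[[[0,0,0,0,0,0,0]]]' | tail -1
python3 go.py 465 -345 210 184.4; python3 post.py top scene
python3 - <<'E'
from h import *
im,C=grab("wrist","w8")
for a,c,m in blobs(brass(im),150):
    v,u=np.nonzero(m);print(a,c,u.min(),u.max(),v.min(),v.max(),[(r,u[v==r].min(),u[v==r].max()) for r in range(v.min(),v.max()+1,4)])
E
```

```text
gripper_force: 0.0
gripper_force: 0.0
gripper_force: 0.0
gripper_force: 0.0
gripper_force: 0.0
gripper_force: 0.0
gripper_force: 0.0
t 28.28 pos [ 482.9  -285.62  221.8 ] j [-0.65  0.17 -0.18  1.22  0.   -0.73] open 42.6 gf 0.0 F [0.77 0.35 0.79]
yaw -175.6 zaxis [ 0.  0. -1.]
turn [ 0.03  0.03 -0.  ] then shift [ 1.12 -2.89  0.59]
scene 207 [153.49 208.75] [156.72 196.16] [148.94 226.5 ] [ 425.58 -350.01] [ 526.34 -341.16] 101.1
1342 [194.75 137.55] 176 212 104 186 [(104, np.int64(182), np.int64(185)), (108, np.int64(179), np.int64(212)), (112, np.int64(176), np.int64(210)), (116, np.int64(176), np.int64(210)), (120, np.int64(189), np.int64(210)), (124, np.int64(189), np.int64(201)), (128, np.int64(189), np.int64(201)), (132, np.int64(189), np.int64(201)), (136, np.int64(189), np.int64(201)), (140, np.int64(189), np.int64(201)), (144, np.int64(189), np.int64(201)), (148, np.int64(189), np.int64(201)), (152, np.int64(189), np.int64(201)), (156, np.int64(189), np.int64(201)), (160, np.int64(189), np.int64(201)), (164, np.int64(189), np.int64(201)), (168, np.int64(189), np.int64(201)), (172, np.int64(190), np.int64(201)), (176, np.int64(190), np.int64(201)), (180, np.int64(190), np.int64(201)), (184, np.int64(190), np.int64(200))]
184 [470.41 262.43] 461 479 254 270 [(254, np.int64(472), np.int64(472)), (258, np.int64(463), np.int64(477)), (262, np.int64(461), np.int64(477)), (266, np.int64(462), np.int64(479)), (270, np.int64(473), np.int64(473))]
```

Run:
```python
from h import *
C=cam("wrist");f=lambda u,v,z:onz("wrist",(u,v),z,C)
E=f(195.4,187,13.5);print("end",E,tri(ray("wrist",(195.4,187),C),ray("top",(356.87,164.3))))
B=f(195.2,126,22);print("shaft near foot",B,"yaw",np.degrees(np.arctan2(*(E-B)[1::-1])))
for u,v in((182,104),(212,108)):
  P=f(u,v,0);print("foot low corner",P,np.linalg.norm((P-E)[:2]))
```

```text
end [ 527.54 -340.54   13.5 ] (array([ 530.68, -342.16,    5.02]), np.float64(0.8974162390434633))
shaft near foot [ 460.91 -341.33   22.  ] yaw 0.6779078784058067
foot low corner [ 442.72 -358.84    0.  ] 86.77062153733429
foot low corner [ 444.38 -327.73    0.  ] 84.13476313025146
```

```bash
python3 go.py 482.8 -342 70 182
python3 -m pendant '[[[0,0.1,-0.9,0,0,0,0.5],[0,0,-1,0,0,0,0],[0,0,-0.7,1,0,0,0],[0,0,0,1,0,0,0],[0,0,0,1,0,0,0]]]' | tail -1
python3 -m pendant '[[[0,0,0,1,0,0,0],[0,0,0,1,0,0,0],[0,0,0,1,0,0,0],[0,0,0,1,0,0,0],[0,0,0,0,0,0,0]]]' | tail -1
python3 -m pendant '[[[0,0,0,0,0,0,0]]]' | tail -1
python3 go.py 482.8 -342 5 182; python3 post.py top scene
```

```text
t 28.43 pos [ 483.36 -285.32  222.46] j [-0.65  0.17 -0.18  1.22  0.   -0.73] open 42.7 gf 0.0 F [-0.37 -0.35  0.26]
yaw -175.5 zaxis [ 0.  0. -1.]
turn [0.02 0.04 0.54] then shift [ 0.13 -2.83  7.62]
gripper_force: 0.0
gripper_force: 0.0
gripper_force: 0.0
t 29.35 pos [ 483.64 -336.74   81.71] j [-0.72  0.33 -0.29  0.95  0.   -0.76] open 42.3 gf 0.0 F [ 0.72 -1.03  0.03]
yaw -177.8 zaxis [ 0.  0. -1.]
turn [0.04 0.02 0.03] then shift [ 0.05 -0.26  3.84]
scene 216 [153.54 208.43] [156.71 195.91] [148.97 226.5 ] [ 424.73 -350.28] [ 526.34 -341.08] 102.0
```

```bash
python3 -m pendant '[[[0,0.05,-0.26,1,0,0,0],[0,0,0,1,0,0,0],[0,0,0,0,0,0,0],[0,0,0,0,0,0,0],[0,0,0,0,0,0,0]]]' | tail -1
python3 go.py 482.8 -342 5 182;python3 - <<'E'
from h import *
im,C=grab("wrist","w9")
for a,c,m in blobs(brass(im),150):
    v,u=np.nonzero(m);print(a,c,u.min(),u.max(),v.min(),v.max(),[(r,u[v==r].min(),u[v==r].max()) for r in range(v.min(),v.max()+1,9)])
E
```

```text
gripper_force: 0.0
t 29.87 pos [ 484.69 -344.18   44.45] j [-0.73  0.38 -0.31  0.88  0.   -0.76] open 43.1 gf 0.0 F [0.87 0.35 1.11]
yaw -177.9 zaxis [ 0.01 -0.   -1.  ]
turn [-0.01  0.07  0.02] then shift [0.09 0.11 1.97]
5172 [253.91 193.39] 219 292 138 286 [(138, np.int64(225), np.int64(245)), (147, np.int64(223), np.int64(287)), (156, np.int64(221), np.int64(290)), (165, np.int64(220), np.int64(292)), (174, np.int64(222), np.int64(291)), (183, np.int64(242), np.int64(267)), (192, np.int64(242), np.int64(266)), (201, np.int64(241), np.int64(266)), (210, np.int64(241), np.int64(265)), (219, np.int64(241), np.int64(264)), (228, np.int64(241), np.int64(264)), (237, np.int64(241), np.int64(263)), (246, np.int64(240), np.int64(263)), (255, np.int64(240), np.int64(262)), (264, np.int64(240), np.int64(262)), (273, np.int64(240), np.int64(261)), (282, np.int64(241), np.int64(260))]
```

```bash
python3 -m pendant '[[[0,0.09,0.08,1,0,0,0.5],[0,0,0,0.7,0,0,0],[0,0,0,0.25,0,0,0],[0,0,0,0,0,0,0],[0,0,0,0,0,0,0]]]' | grep -E "pos|wrist"
python3 -m pendant '[[[-1,0,0,0,0,0,0],[-1,0,0,0,0,0,0],[-1,0,0,0,0,0,0],[-1,0,0,0,0,0,0],[-1,0,0,0,0,0,0]]]' 50| grep -E "pos|wrist|open"
python3 -m pendant '[[[-1,0,0,-0.5,0,0,0],[-1,0,0,-1,0,0,0],[-1,0,0,-1,0,0,0],[-1,0,0,-1,0,0,0],[-1,0,0,-1,0,0,0]]]' | tail -1
python3 -m pendant '[[[-1,0,0,-1,0,0,0],[-1,0,0,-1,0,0,0],[-1,0,0,-1,0,0,0],[-1,0,0,-1,0,0,0],[-1,0,0,0,0,0,0]]]' | tail -1
python3 -m pendant '[[[-1,0,0,0,0,0,0],[-1,0,0,0,0,0,0]]]' | tail -1
python3 go.py 591 -250 170 177.3; python3 foot.py w10
```

```text
position: [482.6, -342.3, 4.6]
wrist_force: [0.5, -0.6, 0.6]
position: [482.8, -342.9, 4.9]
wrist_force: [-0.5, -0.8, 6.5]
opening: 11.8
gripper_force: 48.8
gripper_force: 48.8
gripper_force: 48.8
t 31.75 pos [ 480.61 -341.29  172.5 ] j [-0.73  0.25 -0.19  1.13  0.   -0.73] open 11.4 gf 48.8 F [-0.25  0.09 -1.24]
yaw 179.8 zaxis [ 0.  0. -1.]
turn [0.03 0.02 0.55] then shift [-5.3   4.82  0.13]
(159, 237, 288) (339, 251, 253)
[(160, 213, 288), (162, 212, 289), (164, 211, 289), (166, 212, 290), (168, 210, 290), (170, 210, 291), (172, 209, 292), (174, 209, 292), (176, 208, 293), (178, 208, 293), (180, 207, 294), (182, 206, 294), (184, 206, 295), (186, 205, 296), (188, 205, 296), (190, 204, 297), (192, 204, 298), (194, 203, 298), (196, 203, 298), (198, 203, 298), (200, 204, 297), (202, 204, 297), (204, 204, 297), (206, 204, 297), (208, 204, 297), (210, 205, 296), (212, 236, 266), (214, 236, 266), (216, 236, 266), (218, 236, 266)]
[(219, 236, 266), (231, 236, 266), (243, 238, 265), (255, 238, 265), (267, 238, 265), (279, 239, 264), (291, 237, 265), (303, 238, 265), (315, 238, 265), (327, 238, 265), (339, 251, 253)]
```

Held post: about 39 mm from foot to grip and 45 mm to plain end, still level, so it is the middle post (84 mm). On to the edge.

```bash
python3 -m pendant '[[[-1,0,0,0,0,0,0.55],[-1,-0.5,0.4,0,0,0,0],[-1,-0.9,0.85,0,0,0,0],[-1,-0.9,0.85,0,0,0,0],[-1,-0.9,0.85,0,0,0,0]]]' | tail -1
python3 -m pendant '[[[-1,-0.9,0.85,0,0,0,0],[-1,-0.9,0.85,0,0,0,0],[-1,-0.2,0.2,0,0,0,0],[-1,0,0,0,0,0,0],[-1,0,0,0,0,0,0]]]' | tail -1
python3 -m pendant '[[[-0.72,0,0,0,0,0,0],[-0.72,0,0,0,0,0,0]]]' 20 | tail -2
python3 go.py 592 -250 146 177.3
```

```text
gripper_force: 48.8
gripper_force: 48.8
opening: 12.3
gripper_force: 41.8
t 32.8 pos [ 588.9  -250.67  173.8 ] j [-0.5   0.33 -0.07  1.16  0.   -0.46] open 12.3 gf 41.8 F [-1.12  0.84 -1.37]
yaw 177.2 zaxis [ 0.  0. -1.]
turn [ 0.02  0.03 -0.02] then shift [-0.15  0.04  1.39]
```

```bash
python3 -m pendant '[[[-0.72,-0.15,0,0.6,0,0,0],[-0.72,0,0,0.6,0,0,0],[-0.7,0,0,0.1,0,0,0],[-0.7,0,0,0,0,0,0]]]' 20 | grep -E "pos|wrist|open|grip"
python3 -m pendant '[[[-1,0,0,0.2,0,0,0],[-1,0,0,0.2,0,0,0],[-1,0,0,0.2,0,0,0]]]' 20 | grep -E "pos|wrist|open|grip"
python3 go.py 592 -250 125 177.3
```

```text
position: [591.2, -249.7, 145.7]
wrist_force: [-0.6, -0.3, -1.4]
opening: 12.8
gripper_force: 22.4
position: [592.8, -250.5, 136.9]
wrist_force: [-2.6, 0.3, 5.3]
opening: 12.6
gripper_force: 23.0
t 33.38 pos [ 592.85 -250.54  136.92] j [-0.5   0.37 -0.11  1.09  0.   -0.45] open 12.6 gf 23.0 F [-2.56  0.31  5.3 ]
yaw 177.3 zaxis [ 0.  0. -1.]
turn [ 0.    0.04 -0.01] then shift [0.04 0.02 0.6 ]
```

```bash
python3 -m pendant '[[[-1,0,0,0.25,0,0,0],[-1,0,0,0.25,0,0,0],[-1,0,0,0.28,0,0,0],[-1,0,0,0.28,0,0,0],[-1,0,0,0,0,0,0]]]' 20 | grep -E "pos|wrist|open|grip"
python3 -m pendant '[[[-1,-0.19,0,0.3,0,0,0],[-1,-0.19,0,0.3,0,0,0],[-1,-0.15,0,0.1,0,0,0],[-1,0,0,0,0,0,0]]]' 20| grep -E "pos|wrist|open|grip"
python3 go.py 609.5 -250 95 177.3
```

```text
position: [593.2, -250.1, 114.0]
wrist_force: [-3.5, -0.8, 2.4]
opening: 13.0
gripper_force: 26.2
position: [602.0, -250.4, 100.0]
wrist_force: [-5.6, 0.1, 5.0]
opening: 12.7
gripper_force: 34.9
t 34.13 pos [ 602.03 -250.36  100.01] j [-0.49  0.41 -0.12  1.04  0.   -0.45] open 12.7 gf 34.9 F [-5.58  0.06  5.01]
yaw 177.3 zaxis [-0.  0. -1.]
turn [ 0.02 -0.01 -0.01] then shift [-0.37  0.04  0.25]
```

```bash
python3 -m pendant '[[[-1,-0.15,0,0.1,0,0,0],[-1,-0.15,0,0.1,0,0,0],[-1,-0.05,0,0.05,0,0,0],[-1,0,0,0,0,0,0]]]' 20| grep -E "pos|wrist|open|grip"
python3 -m pendant '[[[-1,0.3,0,0,0,0,0],[-1,0.7,0,0,0,0,0],[-1,1,0,0,0,0,0],[-1,1,0,-0.5,0,0,0],[-1,0.5,0,-1,0,0,0]]]' 50 | tail -1
python3 -m pendant '[[[-1,0,0,-1,0,0,0],[-1,0,0,-1,0,0,0],[-1,0,0,-1,0,0,0],[-1,0,0,-0.5,0,0,0],[-1,0,0,0,0,0,0]]]' 50 | tail -2
python3 -m pendant '[[[-1,0,0,0,0,0,0],[-1,0,0,0,0,0,0]]]' | tail -1
python3 foot.py w11; python3 go.py 540 -200 180 177.3
```

```text
position: [607.4, -250.6, 95.8]
wrist_force: [-11.4, 0.2, 9.6]
opening: 13.2
gripper_force: 41.0
gripper_force: 48.7
opening: 12.7
gripper_force: 48.7
gripper_force: 48.7
(180, 218, 256) (358, 250, 252)
[(181, 218, 285), (183, 217, 285), (185, 217, 286), (187, 217, 286), (189, 217, 286), (191, 217, 286), (193, 217, 286), (195, 217, 286), (197, 217, 286), (199, 217, 285), (201, 218, 285), (203, 218, 285), (205, 218, 285), (207, 218, 285), (209, 218, 284), (211, 218, 284), (213, 218, 284), (215, 218, 284), (217, 218, 284), (219, 219, 284), (221, 219, 284), (223, 219, 283), (225, 219, 283), (227, 219, 283), (229, 219, 283), (231, 219, 283), (233, 219, 283), (235, 220, 282), (237, 220, 282), (239, 238, 265)]
[(240, 238, 265), (252, 238, 265), (264, 237, 266), (276, 237, 266), (288, 236, 267), (300, 236, 267), (312, 235, 268), (324, 233, 269), (336, 233, 270), (348, 232, 270)]
t 35.52 pos [ 539.52 -247.08  193.75] j [-0.54  0.24 -0.15  1.18  0.   -0.49] open 13.1 gf 48.7 F [-0.31 -0.08 -1.15]
yaw 177.3 zaxis [ 0.  0. -1.]
turn [ 0.04  0.01 -0.  ] then shift [0.09 2.35 0.69]
```

```bash
python3 -m pendant '[[[-1,0,0,0,0,-1,0],[-1,0,0,0,0,-1,0],[-1,0,0,0,0,-1,0],[-1,0,0,0,0,-0.71,0],[-1,0,0,0,0,0,0]]]' | tail -1
python3 pl.py 526.5 175.5 110 198.4 -17 38 7
```

```text
gripper_force: 48.8
t 35.93 pos [ 536.41 -245.87  192.48] j [-0.62  0.07 -0.39  0.86  0.16 -0.55] open 13.0 gf 48.8 F [-0.72  0.3  -2.11]
yaw 177.1 zaxis [ 0.29 -0.01 -0.96]
turn [-1.3  -0.   -4.44] then shift [-5.26 20.15  4.28]
```

```bash
python3 -m pendant '[[[-1,0,0,0,-0.26,0,-0.89],[-1,0,0,0,-0.26,0,-0.89],[-1,0,0,0,-0.26,0,-0.89],[-1,0,0,0,-0.26,0,-0.89],[-1,0,0,0,-0.26,0,-0.89]]]' | tail -1
python3 -m pendant '[[[-1,-0.15,0.6,0,0,0,0],[-1,-0.25,0.96,0,0,0,0],[-1,-0.25,0.96,0,0,0,0],[-1,-0.25,0.96,0,0,0,0],[-1,-0.25,0.96,0,0,0,0]]]' | tail -1
python3 -m pendant '[[[-1,-0.25,0.96,0,0,0,0],[-1,-0.25,0.96,0,0,0,0],[-1,-0.25,0.96,0,0,0,0],[-1,-0.25,0.96,0,0,0,0],[-1,-0.25,0.96,0,0,0,0]]]' | tail -1
python3 -m pendant '[[[-1,-0.25,0.96,0,0,0,0],[-1,-0.25,0.96,0,0,0,0],[-1,-0.25,0.96,0,0,0,0],[-1,-0.25,0.96,0,0,0,0],[-1,-0.25,0.96,0,0,0,0]]]' | tail -1
python3 -m pendant '[[[-1,-0.25,0.96,0,0,0,0],[-1,-0.25,0.96,0,0,0,0],[-1,-0.25,0.9,0,0,0,0],[-1,0,0.4,0,0,0,0],[-1,0,0,0,0,0,0]]]' | tail -1
python3 -m pendant '[[[-1,0,0,0,0,0,0],[-1,0,0,0,0,0,0]]]' | tail -1
python3 pl.py 526.5 175.5 90 198.4 -17 38 7
```

```text
gripper_force: 48.8
gripper_force: 49.0
gripper_force: 49.0
gripper_force: 49.0
gripper_force: 49.0
gripper_force: 49.0
t 38.18 pos [510.21 105.89 219.83] j [ 0.04 -0.1  -0.5   0.88  0.08 -0.28] open 12.5 gf 49.0 F [ 0.67  0.59 -1.55]
yaw -161.4 zaxis [ 0.28  0.09 -0.96]
turn [-0.05  0.02  0.04] then shift [-0.45  3.05  5.29]
```

```bash
python3 -m pendant '[[[-1,-0.12,0.8,0,0,0,0],[-1,-0.12,0.8,0.3,0,0,0],[-1,-0.12,0.8,1,0,0,0],[-1,-0.09,0.65,1,0,0,0],[-1,0,0,1,0,0,0]]]' | tail -1
python3 -m pendant '[[[-1,0,0,1,0,0,0],[-1,0,0,0.8,0,0,0],[-1,0,0,0,0,0,0],[-1,0,0,0,0,0,0],[-1,0,0,0,0,0,0]]]' | tail -1
python3 pl.py 526.5 175.5 60 198.4 -17 38 7
python3 - <<'E'
from h import *
S,_=grab("scene","scene6")
o=env.get_obs();R=np.array(o["eef_rot"]);p=np.array(o["position"]);G=p-7*R[:,2]
cv2.imwrite("pics/c7.png",cv2.resize(cv2.imread("pics/scene6.png")[170:310,300:480],(720,560),interpolation=2))
f=lambda P:((proj("scene",P)-[300,170])*4).round(0)
print("G",G,"top end",f(G+[0,0,45]),"foot top",f(G-[0,0,31]),f(G-[0,0,39]))
E
```

```text
gripper_force: 49.1
gripper_force: 49.1
t 39.02 pos [528.52 175.46 125.93] j [ 0.19  0.06 -0.57  0.65  0.04 -0.13] open 13.0 gf 49.1 F [-0.58  0.48 -0.74]
yaw -161.5 zaxis [ 0.28  0.09 -0.96]
turn [-0.05  0.05  0.03] then shift [0.5  0.03 1.66]
G [526.91 175.04 133.19] top end [294.  99.] foot top [262. 189.] [259. 198.]
```

View pics/c7.png

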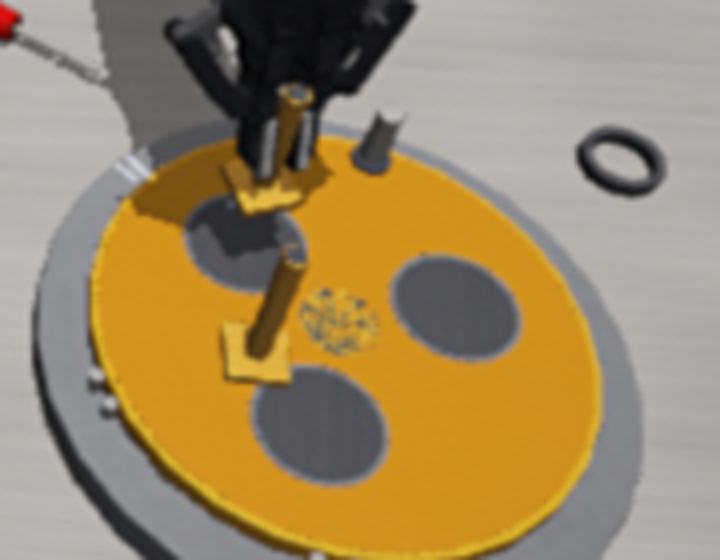

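The scene shows the mid post upright over the near pad. The long post has been knocked aside: it still stands, but off its pad, foot at crop (257,352) against pad (318,425). To keep the order, I'll stand the mid post on free bench, re-place the long one, then bring the mid.

```bash
python3 -m pendant '[[[-1,-0.1,0,-0.5,0,0,0],[-1,-0.25,0,-0.95,0,0,0],[-1,-0.25,0,-0.95,0,0,0],[-1,0,-0.9,0,0,0,0],[-1,0,-1,0,0,0,0]]]' | tail -1
python3 -m pendant '[[[-1,0,-1,0,0,0,0],[-1,0,-1,0,0,0,0],[-1,0,-1,0,0,0,0],[-1,0,-1,0,0,0,0],[-1,0,-1,0,0,0,0]]]' | tail -1
python3 -m pendant '[[[-1,0,-1,0,0,0,0],[-1,0,-0.8,0,0,0,0],[-1,0,0,0,0,0,0],[-1,0,0,0,0,0,0]]]' | tail -1
python3 pl.py 480 -20 60 190 -17 38 7
python3 - <<'E'
from h import *
print("long foot",onz("scene",(257/4+300,352/4+170),58),"top",onz("scene",(291/4+300,252/4+170),148))
E
```

```text
gripper_force: 49.2
gripper_force: 49.2
gripper_force: 49.2
t 40.23 pos [581.41   9.61 177.31] j [-0.16  0.06 -0.45  0.8   0.13 -0.47] open 12.6 gf 49.2 F [-0.88  0.56 -1.08]
yaw -161.5 zaxis [ 0.28  0.09 -0.95]
turn [0.48 0.07 1.78] then shift [ 6.18 -0.58  2.61]
long foot [604.21 173.    58.  ] top [601.61 170.58 148.  ]
```

```bash
python3 pl.py 480 -20 40 198.5 -17.3 38 7 | tail -1
python3 -m pendant '[[[-1,0.8,0,0,0,0,0],[-1,0.95,0,0,0,0,0],[-1,0.95,0,0,0,0,0],[-1,0.95,0,0,0,0,0],[-1,0.95,0,0,0,0,0]]]' | tail -1
python3 -m pendant '[[[-1,0.5,0,0.5,0,0,0],[-1,0.3,0,0.6,0,0,0],[-1,0,0,0.6,0,0,0],[-1,0,0,0,0,0,0],[-1,0,0,0,0,0,0]]]' | tail -1
python3 pl.py 480 -20 4 198.5 -17.3 38 7
```

```text
turn [-0.07  0.    0.01] then shift [6.52 0.21 3.52]
gripper_force: 49.2
gripper_force: 49.2
t 41.07 pos [491.72 -18.6  111.16] j [-0.27 -0.03 -0.69  0.66  0.16 -0.57] open 12.5 gf 49.2 F [-0.36 -0.25 -0.89]
yaw -161.3 zaxis [ 0.28  0.09 -0.96]
turn [-0.04 -0.03  0.03] then shift [1.58 0.12 3.48]
```

```bash
python3 -m pendant '[[[-1,0.31,0.02,0.7,0,0,0],[-1,0.31,0.02,0.7,0,0,0],[-1,0.31,0.02,0.7,0,0,0],[-1,0.31,0.02,0.7,0,0,0],[-1,0.25,0,0.5,0,0,0]]]' | tail -1
python3 -m pendant '[[[-1,0,0,0,0,0,0],[-1,0,0,0,0,0,0]]]' | grep -E "pos|wrist"
python3 -m pendant '[[[-1,0.03,0,0.1,0,0,0],[-1,0,0,0,0,0,0]]]' | grep -E "pos|wrist"
python3 -m pendant '[[[-1,0.03,0,0.1,0,0,0],[-1,0,0,0,0,0,0]]]' | grep -E "pos|wrist"
```

```text
gripper_force: 49.2
position: [483.7, -20.8, 39.7]
wrist_force: [0.3, 0.1, -0.5]
position: [484.9, -21.3, 38.4]
wrist_force: [-0.4, 0.2, -1.6]
position: [484.0, -21.2, 35.4]
wrist_force: [-0.2, 0.3, -1.0]
```

```bash
python3 -m pendant '[[[-1,0.03,0,0.1,0,0,0],[-1,0,0,0,0,0,0]]]' | grep -E "pos|wrist"
python3 -m pendant '[[[-1,0.03,0,0.1,0,0,0],[-1,0,0,0,0,0,0]]]' | grep -E "pos|wrist"
python3 -m pendant '[[[-1,0.02,0,0.06,0,0,0],[-1,0,0,0,0,0,0]]]' | grep -E "pos|wrist"
```

```text
position: [483.3, -21.1, 32.7]
wrist_force: [1.1, 0.5, -1.5]
position: [483.2, -21.1, 30.4]
wrist_force: [-0.1, 0.1, -1.4]
position: [483.2, -21.1, 29.2]
wrist_force: [0.4, 0.3, -1.7]
```

```bash
python3 -m pendant '[[[-1,0.02,0,0.07,0,0,0],[-1,0,0,0,0,0,0]]]' | grep -E "pos|wrist"
python3 -m pendant '[[[-1,0.02,0,0.07,0,0,0],[-1,0,0,0,0,0,0]]]' | grep -E "pos|wrist"
```

```text
position: [483.3, -21.1, 27.8]
wrist_force: [-0.4, -1.2, -2.6]
position: [483.7, -21.2, 26.9]
wrist_force: [-2.0, -0.5, 2.6]
```

```bash
python3 -m pendant '[[[-0.7,0,0,0,0,0,0],[-0.66,0,0,0,0,0,0],[-0.5,0,0,0,0,0,0],[-0.3,0,0,0,0,0,0],[0,0,0,0,0,0,0]]]' 20 | grep -E "wrist|open"
python3 -m pendant '[[[0,0,0,0,0,0,0],[0,0,0,-0.3,0,0,0],[0,0,0,-0.7,0,0,0],[0,0,0,-1,0,0,0],[0,0,0,-1,0,0,0]]]' | grep -E "wrist|open"
python3 -m pendant '[[[0,0,0,-1,0,0,0],[0,0,0,-1,0,0,0],[0,0,0,-1,0,0,0],[0,0,0,-1,0,0,0],[0,0,0,-1,0,0,0]]]' | tail -1
python3 -m pendant '[[[0,0,0,-1,0,0,0],[0,0,0,-1,0,0,0],[0,0,0,0,0,0,0],[0,0,0,0,0,0,0]]]' | tail -1
python3 go.py 603 172 190 196
python3 - <<'E'
from h import *
im,C=grab("wrist","w12");sc,_=grab("scene","scene7")
for a,c,m in blobs(brass(sc),60):
    v,u=np.nonzero(m)
    if 150<u.min() and v.min()>150 and a<5000:print("scene",a,c,u.min(),u.max(),v.min(),v.max(),onz("scene",c,40))
for a,c,m in blobs(brass(im),150):
    v,u=np.nonzero(m);print("wrist",a,c,u.min(),u.max(),v.min(),v.max())
print("expected mid px",proj("scene",(480,-20,40)),proj("wrist",(480,-20,4),C),proj("wrist",(480,-20,84),C))
E
```

```text
wrist_force: [-0.8, 0.2, 0.7]
opening: 40.5
wrist_force: [1.2, -0.6, -0.3]
opening: 43.1
gripper_force: 0.0
gripper_force: 0.0
t 44.4 pos [427.95 -39.49 219.2 ] j [-0.37 -0.26 -0.63  0.96  0.19 -0.67] open 43.0 gf 0.0 F [-0.5   0.34 -0.83]
yaw -161.4 zaxis [ 0.28  0.09 -0.95]
turn [-0.    3.78  0.56] then shift [-11.33   7.75   1.46]
scene 202 [276.25 217.47] 269 283 202 227 [495.33 -22.94  40.  ]
scene 60 [273.6 258.9] 270 277 255 263 [611.71 -22.8   40.  ]
wrist 1187 [252.14 143.69] 237 268 122 182
wrist 15099 [429.37 240.44] 320 511 179 325
wrist 215 [222.92 218.54] 216 230 209 228
expected mid px [277.76 212.64] [253.68 138.6 ] [253.62 181.19]
```

```bash
python3 -m pendant '[[[0,0,0,0,0,0.95,0.14],[0,0,0,0,0,0.95,0.14],[0,0,0,0,0,0.95,0.14],[0,0,0,0,0,0.93,0.14],[0,0,0,0,0,0,0]]]' | tail -1
python3 -m pendant '[[[0,-0.8,0.55,0,0,0,0],[0,-0.8,0.55,0,0,0,0],[0,-0.8,0.55,0,0,0,0],[0,-0.8,0.55,0,0,0,0],[0,-0.8,0.55,0,0,0,0]]]' | tail -1
python3 -m pendant '[[[0,-0.8,0.55,0,0,0,0],[0,-0.8,0.55,0,0,0,0],[0,-0.8,0.55,0,0,0,0],[0,-0.8,0.55,0,0,0,0],[0,-0.8,0.55,0,0,0,0]]]' | tail -1
python3 -m pendant '[[[0,0,0,0,0,0,0],[0,0,0,0,0,0,0],[0,0,0,0,0,0,0]]]' | tail -1
python3 go.py 603 172 190 196
python3 - <<'E'
from h import *
im,C=grab("wrist","w13")
print("expected base,top",proj("wrist",(603,172,58),C),proj("wrist",(603,172,148),C),"padC",proj("wrist",(641.7,201.9,50),C))
x=slice(90,384);cv2.imwrite("pics/c8.png",cv2.cvtColor(im,cv2.COLOR_RGB2BGR))
h=cv2.cvtColor(im,cv2.COLOR_RGB2HSV)
for a,c,m in blobs((h[...,1]<90)&(h[...,2]<130)&(h[...,2]>45),400):
    if a<6000:print(a,c,onz("wrist",c,50,C))
E
```

```text
gripper_force: 0.0
gripper_force: 0.0
gripper_force: 0.0
gripper_force: 0.0
t 46.0 pos [549.32 110.35 216.42] j [ 0.08  0.17 -0.19  1.21  0.   -0.2 ] open 42.7 gf 0.0 F [ 0.57 -0.01 -0.36]
yaw -164.0 zaxis [-0.01  0.   -1.  ]
turn [ 0.03 -0.06  0.  ] then shift [-3.43  2.22  1.32]
expected base,top [296.32 233.32] [312.59 288.71] padC [311.31 270.5 ]
814 [448.17 110.43] [456.49 265.92  50.  ]
4220 [326.26 155.12] [524.1 176.   50. ]
2535 [  9.96 196.88] [644.85 -99.14  50.  ]
3410 [423.66 221.39] [560.21 289.53  50.  ]
767 [186.39 259.9 ] [664.71  76.74  50.  ]
756 [321.42 257.85] [625.18 207.    50.  ]
663 [290.97 273.62] [650.84 183.07  50.  ]
426 [276.4  344.83] [740.21 195.18  50.  ]
722 [119.61 351.2 ] [795.81  30.97  50.  ]
```

View pics/c8.png

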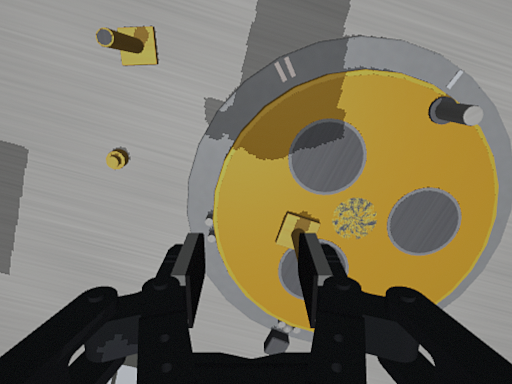

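The wrist view shows the long post standing off-pad with its foot centre at (298,232), the mid post standing on the bench at (140,45), and the disc still in the loading detent. I'll regrip the long post from above.

```bash
python3 -m pendant '[[[0,-0.8,0.55,0,0,0,0],[0,-0.8,0.55,0,0,0,0],[0,-0.8,0.55,0,0,0,0],[0,-0.6,0.4,0,0,0,0],[0,0,0,0,0,0,0]]]' | tail -1
python3 -m pendant '[[[0,0,0,0,0,0,0],[0,0,0,0,0,0,0]]]' | tail -1
python3 go.py 602.3 173 110 196 0 g
```

```text
gripper_force: 0.0
gripper_force: 0.0
t 46.63 pos [596.09 165.8  217.15] j [ 0.17  0.28 -0.06  1.24  0.   -0.11] open 42.5 gf 0.0 F [ 0.03  0.8  -0.5 ]
yaw -164.0 zaxis [-0.  0. -1.]
turn [ 0.02 -0.05 -0.01] then shift [-0.4   0.26  6.29]
```

```bash
python3 -m pendant '[[[0,-0.4,0.26,0,0,0,0],[0,0,0,0.5,0,0,0],[0,0,0,0.5,0,0,0],[0,0,0,0,0,0,0],[0,0,0,0,0,0,0]]]' | tail -1
python3 go.py 602.3 173 110 196 0 g
python3 - <<'E'
from h import *
im,C=grab("wrist","w14");h=cv2.cvtColor(im,cv2.COLOR_RGB2HSV)
print("expected",proj("wrist",(602.3,173,58),C),proj("wrist",(602.3,173,100),C),proj("wrist",(602.3,173,148),C))
g=im[:,:,:].astype(int)
for r in range(215,345,10): print(r,[ ''.join('g' if (b:=im[r,c].astype(int))[0]-b[2]>60 and b[0]>150 else 's' if b[0]-b[2]>40 else 'd' if b.max()<60 else '.' for c in range(190,320,3))])
E
```

```text
gripper_force: 0.0
t 47.05 pos [601.85 173.58 195.55] j [ 0.18  0.3  -0.07  1.21  0.   -0.1 ] open 42.7 gf 0.0 F [-0.84 -0.24  0.35]
yaw -164.0 zaxis [-0.01  0.   -1.  ]
turn [ 0.03 -0.08 -0.  ] then shift [-0.01 -0.03  5.21]
expected [249.01 170.39] [248.81 185.44] [248.49 209.93]
215 ['gggggggggggggg.........s................gggg']
225 ['gggggggggggggg..........................gggg']
235 ['...ddggggggggggg.....................dd...sg']
245 ['..dddgggggggggggggg................ggddd....']
255 ['.ddddgggggggggggggggggggggggggggggggsdddd...']
265 ['ddddd....gggggggggggggggggggggggggggdddddd..']
275 ['ddddd..........gggggggggggggggggggggsdddddd.']
285 ['dddd...................ggggggggggggggdddddd.']
295 ['dddd........ddddddd...................dddddd']
305 ['ddd........d...........................ddddd']
315 ['dd......................................dddd']
325 ['d.......................................dddd']
335 ['..........................................dd']
```

Run:
```python
import cv2
im=cv2.cvtColor(cv2.imread("pics/w14.png"),cv2.COLOR_BGR2RGB).astype(int)
for r in range(140,222,5): print(r,''.join('g' if (b:=im[r,c])[0]-b[2]>100 and b[0]>150 else 's' if b[0]-b[2]>35 else 'd' if b.max()<80 else '.' for c in range(210,292,2)))
```

```text
140 sssssssssssssssssssssssssssssssssssssssss
145 sssssssssssssssssssssssssssssssssssssssss
150 ssssgggssssssssssssssssssssssssssssssssss
155 gggggggggggssssssssssssssssssssssssssssss
160 gggggggggggssssssssssssssssssssssssssssss
165 ggggggggggssssssssssssssssssssssssssssssg
170 ggggggggggsssssssssssssssssssssgggggggggg
175 gggggggggsssssssssssssssssssssggggggggggg
180 ggggggggssssssssssssssssssssg.......sgggg
185 ggggggggggsgsssssssssssssssg.............
190 gggggggggggggggssssssssssgg..............
195 gggggggggggggg.sssssssssss...............
200 gggggggggggg...ssssssssss................
205 ggggggggggg....ssddddddssd...............
210 ggggggggggs...ssddddddddss...............
215 gggggggggg.....sdddddddds................
220 ggggggggggs......ssssss..................
```

The plain end is seen at (249,210) against an expected (248,210), so the post is at (602,173). Grip it.

```bash
python3 -m pendant '[[[0,0,-0.03,1,0,0,0],[0,0,0,1,0,0,0],[0,0,0,1,0,0,0],[0,0,0,1,0,0,0],[0,0,0,1,0,0,0]]]' | grep wrist
python3 -m pendant '[[[0,0,0,0.25,0,0,0],[0,0,0,0,0,0,0],[-1,0,0,0,0,0,0],[-1,0,0,0,0,0,0],[-1,0,0,0,0,0,0]]]' 50 | grep -E "wrist|open|pos"
python3 -m pendant '[[[-1,0,0,0,0,0,0],[-1,0,0,0,0,0,0],[-1,0,0,-0.25,0,0,0],[-1,0,0,-0.5,0,0,0],[-1,0,0,0,0,0,0]]]' 50 | grep -E "wrist|open|pos|grip"
python3 pl.py 641.7 201.9 62 196 0 60 19
```

```text
wrist_force: [-0.3, 0.1, 0.1]
position: [604.5, 173.7, 94.2]
wrist_force: [-0.0, -0.6, 0.5]
opening: 13.1
position: [604.1, 173.7, 109.3]
wrist_force: [1.0, 0.0, -0.9]
opening: 12.8
gripper_force: 48.6
t 48.35 pos [604.06 173.74 109.29] j [ 0.18  0.37 -0.17  1.03  0.   -0.1 ] open 12.8 gf 48.6 F [ 1.02  0.01 -0.86]
yaw -164.0 zaxis [-0.  0. -1.]
turn [ 0.02 -0.01  0.  ] then shift [-2.2   0.83  0.31]
```

```bash
python3 -m pendant '[[[-1,-0.4,0.15,0,0,0,0],[-1,-0.6,0.23,0,0,0,0],[-1,-0.6,0.23,0,0,0,0],[-1,-0.5,0.18,0,0,0,0],[-1,-0.13,0.04,0,0,0,0]]]' | grep wrist
python3 -m pendant '[[[-1,0,0,0,0,0,0],[-1,0,0,0,0,0,0]]]' | grep -E "pos"
python3 go.py 643 202.3 96 196
```

```text
wrist_force: [1.0, 1.1, -1.6]
position: [641.0, 201.7, 106.7]
t 48.93 pos [640.98 201.7  106.75] j [ 0.21  0.44 -0.06  1.07  0.   -0.07] open 12.9 gf 48.7 F [-0.66  0.29 -0.81]
yaw -164.0 zaxis [-0.  0. -1.]
turn [ 0.02 -0.05  0.  ] then shift [-0.11  0.    0.54]
```

```bash
python3 -m pendant '[[[-1,-0.1,0,0.3,0,0,0],[-1,0,0,0.2,0,0,0],[-1,0,0,0,0,0,0]]]' | grep -E "pos|wrist"
python3 -m pendant '[[[-1,0,0,0.1,0,0,0],[-1,0,0,0,0,0,0]]]' | grep -E "pos|wrist"
python3 -m pendant '[[[-1,0,0,0.07,0,0,0],[-1,0,0,0,0,0,0]]]' | grep -E "pos|wrist"
```

```text
position: [641.9, 201.8, 95.6]
wrist_force: [0.1, -0.6, -1.0]
position: [642.8, 202.1, 94.7]
wrist_force: [0.0, 0.3, -1.3]
position: [643.5, 202.4, 94.3]
wrist_force: [-0.6, -0.5, -0.5]
```

```bash
python3 -m pendant '[[[-1,0,0,0.07,0,0,0],[-1,0,0,0,0,0,0]]]' | grep -E "pos|wrist"
python3 -m pendant '[[[-0.7,0,0,0,0,0,0],[-0.66,0,0,0,0,0,0],[-0.5,0,0,0,0,0,0],[-0.3,0,0,0,0,0,0],[0,0,0,0,0,0,0]]]' 20 | grep -E "wrist|open"
python3 -m pendant '[[[0,0,0,0,0,0,0],[0,0,0,-0.3,0,0,0],[0,0,0,-0.7,0,0,0],[0,0,0,-1,0,0,0],[0,0,0,-1,0,0,0]]]' | grep -E "wrist|open"
python3 -m pendant '[[[0,0,0,-1,0,0,0],[0,0,0,-1,0,0,0],[0,0.5,-0.5,-1,0,0,0],[0,0.8,-0.8,0,0,0,0],[0,0.8,-0.8,0,0,0,0]]]' | tail -1
python3 -m pendant '[[[0,0.8,-0.8,0,0,0,0],[0,0.8,-0.8,0,0,0,0],[0,0.8,-0.8,0,0,0,0],[0,0.8,-0.8,0,0,0,0],[0,0.8,-0.8,0,0,0,0]]]' | tail -1
python3 go.py 482 -21 200 196
python3 - <<'E'
from h import *
sc,_=grab("scene","scene8");
print("expect",proj("scene",(641.7,201.9,50)),proj("scene",(641.7,201.9,148)))
im=sc.astype(int)
for r in range(240,296,3): print(r,''.join('g' if (b:=im[r,c])[0]-b[2]>190 else 's' if b[0]-b[2]>60 else '.' for c in range(340,430,1)))
E
```

```text
position: [643.6, 202.5, 94.2]
wrist_force: [-3.3, -0.9, 7.3]
wrist_force: [0.1, 0.7, 1.2]
opening: 40.6
wrist_force: [-0.5, 0.1, -0.1]
opening: 42.5
gripper_force: 0.0
gripper_force: 0.0
t 51.35 pos [559.5   50.44 213.03] j [-0.03  0.18 -0.19  1.21  0.   -0.31] open 42.5 gf 0.0 F [ 0.21 -0.01  0.63]
yaw -164.0 zaxis [-0.  0. -1.]
turn [ 0.02 -0.03  0.  ] then shift [ 4.71 -2.37  0.65]
expect [379.43 276.46] [392.35 251.49]
240 ssssssssssssss...................sssssssssssssssssssssssss............................ssss
243 ssssssssssssssssssssssssssssssssssssssss..ssssssssssssssss..............................ss
246 ssssssssssssssssssssssssssssssssssssssssssssssssssssssssss................................
249 sssssssssssssssssssssssssssssssssss..ssssssssssssss...sssss...............................
252 ssssssssssssssssssssssssssssssssssssssssssssssssss.....sssssss............................
255 sssssssssssssssssssssssssssssssssssssssssssssss...sssssssssssssss........................s
258 ssssssssssssssssssssssssssssssssssssssssssssss..ssssssssssssssssssssss................ssss
261 sss
[... 432 characters left out ...]
.ssssssssssssssssssssssssssssssssss
276 sssssssssssssssssssssss.........sssssssssssssssss........sssssssssssssssssssssssssssssssss
279 sssssssssssssssssssssssss.......sssssssssssssssss........sssssssssssssssssssssssssssssssss
282 ssssssssssssssssssssssssss........ssssssssssssssss.......sssssssssssssssssssssssssssssssss
285 sssssssssssssssssssssssssssss...........................ssssssssssssssssssssssssssssssssss
288 ..sssssssssssssssssssssssssssssss....................sssssssssssssssssssssssssssssssssssss
291 .....ssssssssssssssssssssssssssssssssssss.....ssssssssssssssssssssssssssssssssssssssssssss
294 .........sssssssssssssssssssssssssssssssssssssssssssssssssssssssssssssssssssssssssssssssss
```

The long post is back on its pad (foot pixels centred at (380,275), as expected). Now the mid post.

```bash
python3 -m pendant '[[[0,0.7,-0.35,0,0,0,0],[0,0.9,-0.45,0,0,0,0],[0,0.9,-0.45,0,0,0,0],[0,0.9,-0.45,0,0,0,0],[0,0.9,-0.45,0,0,0,0]]]' | tail -1
python3 -m pendant '[[[0,0.4,-0.2,0.5,0,0,0],[0,0,0,1,0,0,0],[0,0,0,1,0,0,0],[0,0,0,0,0,0,0],[0,0,0,0,0,0,0]]]' | tail -1
python3 go.py 482 -21 50 196 0 g
python3 - <<'E'
from h import *
im,C=grab("wrist","w15")
print("expected (482,-21) z8,z84",proj("wrist",(482,-21,8),C),proj("wrist",(482,-21,84),C))
for r in range(130,222,4): print(r,''.join('g' if (b:=im[r,c].astype(int))[0]-b[2]>100 and b[0]>150 else 's' if b[0]-b[2]>35 else 'd' if b.max()<80 else '.' for c in range(200,302,2)))
E
```

```text
gripper_force: 0.0
gripper_force: 0.0
t 52.23 pos [481.51 -19.53 162.24] j [-0.18  0.08 -0.42  1.08  0.   -0.45] open 42.6 gf 0.0 F [ 0.29 -1.17  0.35]
yaw -164.0 zaxis [-0.01  0.   -1.  ]
turn [ 0.04 -0.06 -0.  ] then shift [-0.   -0.08  6.55]
expected (482,-21) z8,z84 [247.96 165.05] [247.33 192.73]
130 ...................................................
134 ...................................................
138 ...................................................
142 .............................dddd..................
146 ...............sssssssssssssssssss.................
150 ...............sssssssssssssssssss.................
154 ...............sssssssssssssssssss.................
158 ...............sssssssssssssssssss.................
162 ...............gssssssssssssssssss.................
166 ...............gssssssssssssssssss.................
170 ...............gssssdsssssssssssss.................
174 ...............ssssssssssssssssssg.................
178 ...............ssssssssssssssssssg.................
182 ....................sss..ssss......................
186 ...................sddddddd.s......................
190 ...................sdddddddds......................
194 ....................sdddddds.......................
198 .......................ss..........................
202 ...................................................
206 ...................................................
210 ...................................................
214 ...................................................
218 ...................................................
```

```bash
python3 -m pendant '[[[0,0.07,-0.06,1,0,0,0],[0,0,0,1,0,0,0],[0,0,0,1,0,0,0],[0,0,0,1,0,0,0],[0,0,0,1,0,0,0]]]' | grep wrist
python3 -m pendant '[[[0,0,0,1,0,0,0],[0,0,0,0.5,0,0,0],[0,0,0,0,0,0,0],[0,0,0,0,0,0,0],[-1,0,0,0,0,0,0]]]' 50 | grep -E "wrist|pos"
python3 -m pendant '[[[-1,0,0,0,0,0,0],[-1,0,0,0,0,0,0],[-1,0,0,0,0,0,0],[-1,0,0,0,0,0,0]]]' 50 | grep -E "wrist|pos|open|grip"
python3 -m pendant '[[[-1,0,0,-0.3,0,0,0],[-1,0,0,-1,0,0,0],[-1,0,0,-1,0,0,0],[-1,0,0,-1,0,0,0],[-1,0,0,-1,0,0,0]]]' | tail -1
python3 -m pendant '[[[-1,0,0,-1,0,0,0],[-1,0,0,-1,0,0,0],[-1,0,0,-1,0,0,0],[-1,0,0,0,0,0,0],[-1,0,0,0,0,0,0]]]' | grep -E "wrist|pos|open|grip"
python3 go.py 527 175.7 160 196
```

```text
wrist_force: [0.0, 0.1, -0.6]
position: [482.8, -21.4, 34.2]
wrist_force: [-0.3, 0.9, -0.3]
position: [482.7, -21.5, 34.2]
wrist_force: [-0.8, 0.1, 6.6]
opening: 13.0
gripper_force: 48.6
gripper_force: 48.7
position: [482.2, -21.4, 179.7]
wrist_force: [-0.4, 0.5, -1.8]
opening: 12.3
gripper_force: 48.7
t 54.28 pos [482.18 -21.39 179.67] j [-0.18  0.06 -0.4   1.11  0.   -0.46] open 12.3 gf 48.7 F [-0.42  0.52 -1.77]
yaw -164.0 zaxis [-0.  0. -1.]
turn [ 0.01 -0.01  0.  ] then shift [-4.87  8.86  0.98]
```

```bash
python3 -m pendant '[[[-1,-0.3,0.5,0,0,0,0],[-1,-0.5,0.92,0,0,0,0],[-1,-0.5,0.92,0,0,0,0],[-1,-0.5,0.92,0,0,0,0],[-1,-0.5,0.92,0,0,0,0]]]' | tail -1
python3 -m pendant '[[[-1,-0.5,0.92,0,0,0,0],[-1,-0.5,0.92,0,0,0,0],[-1,-0.5,0.92,0,0,0,0],[-1,-0.5,0.92,0,0,0,0],[-1,-0.5,0.92,0,0,0,0]]]' | tail -1
python3 -m pendant '[[[-1,0,0,0,0,0,0],[-1,0,0,0,0,0,0],[-1,0,0,0,0,0,0]]]' | tail -1
python3 go.py 527.6 176.2 98 196;  python3 - <<'E'
from h import *
sc,_=grab("scene","scene9");print("long expect",proj("scene",(641.7,201.9,58)))
for r in range(264,288,3): print(r,''.join('s' if (b:=sc[r,c].astype(int))[0]-b[2]>60 else '.' for c in range(360,400,1)))
E
```

```text
gripper_force: 48.8
gripper_force: 48.8
gripper_force: 48.9
t 55.37 pos [524.01 173.96 177.16] j [ 0.2   0.19 -0.26  1.13  0.   -0.08] open 13.1 gf 48.9 F [-0.43 -0.88 -1.18]
yaw -164.0 zaxis [-0.01  0.   -1.  ]
turn [ 0.02 -0.08  0.01] then shift [-0.2   0.06  3.96]
long expect [380.39 274.61]
264 sssssss..................sssssssssssssss
267 ssss.......sssssss.....ssss....sssssssss
270 sss........ssssssss...ssssss......ssssss
273 sss........sssssss..sssssssss.......ssss
276 sss.........sssssssssssssssss........sss
279 sssss.......sssssssssssssssss........sss
282 ssssss........ssssssssssssssss.......sss
285 sssssssss...........................ssss
```

```bash
python3 -m pendant '[[[-1,-0.2,0.06,0.8,0,0,0],[-1,0,0,1,0,0,0],[-1,0,0,1,0,0,0],[-1,0,0,0.7,0,0,0],[-1,0,0,0.4,0,0,0]]]' | grep -E "pos|wrist"
python3 -m pendant '[[[-1,0,0,0,0,0,0],[-1,0,0,0,0,0,0]]]' | grep -E "pos|wrist"
python3 go.py 527.6 176.2 86 196
```

```text
position: [526.6, 175.0, 98.4]
wrist_force: [0.3, -0.4, -1.8]
position: [528.4, 175.8, 100.7]
wrist_force: [0.5, 0.6, -0.7]
t 56.0 pos [528.37 175.76 100.66] j [ 0.2   0.26 -0.34  0.97  0.   -0.07] open 12.9 gf 48.9 F [ 0.45  0.62 -0.72]
yaw -164.0 zaxis [-0.  0. -1.]
turn [ 0.03 -0.05 -0.01] then shift [0.03 0.03 0.73]
```

```bash
python3 -m pendant '[[[-1,0.03,0.02,0.3,0,0,0],[-1,0,0,0.25,0,0,0],[-1,0,0,0.08,0,0,0],[-1,0,0,0,0,0,0]]]' | grep -E "pos|wrist"
python3 -m pendant '[[[-1,0,0,0.08,0,0,0],[-1,0,0,0,0,0,0]]]' | grep -E "pos|wrist"
python3 -m pendant '[[[-1,0,0,0.07,0,0,0],[-1,0,0,0,0,0,0]]]' | grep -E "pos|wrist"
```

```text
position: [527.7, 176.5, 88.0]
wrist_force: [0.5, -0.2, -1.1]
position: [528.0, 176.6, 86.6]
wrist_force: [0.8, -0.3, -1.6]
position: [527.9, 176.6, 85.1]
wrist_force: [-1.0, 0.0, -1.7]
```

```bash
python3 -m pendant '[[[-1,0,0,0.07,0,0,0],[-1,0,0,0,0,0,0]]]' | grep -E "pos|wrist"
python3 -m pendant '[[[-1,0,0,0.05,0,0,0],[-1,0,0,0,0,0,0]]]' | grep -E "pos|wrist"
```

```text
position: [528.2, 176.6, 84.3]
wrist_force: [-0.2, 0.5, 2.3]
position: [528.3, 176.7, 84.2]
wrist_force: [-3.3, -1.5, 7.2]
```

```bash
python3 -m pendant '[[[-0.7,0,0,0,0,0,0],[-0.66,0,0,0,0,0,0],[-0.5,0,0,0,0,0,0],[-0.3,0,0,0,0,0,0],[0,0,0,0,0,0,0]]]' 20 | grep -E "wrist|open"
python3 -m pendant '[[[0,0,0,0,0,0,0],[0,0,0,-0.3,0,0,0],[0,0,0,-0.7,0,0,0],[0,0,0,-1,0,0,0],[0,0,0,-1,0,0,0]]]' | grep -E "wrist|open"
python3 -m pendant '[[[0,0,0,-1,0,0,0],[0,0,0,-1,0,0,0],[0,0.2,0,-1,0,0,0],[0,0.6,0.8,0,0,0,0],[0,0.6,0.8,0,0,0,0]]]' | tail -1
python3 -m pendant '[[[0,0.3,1,0,0,0,0],[0,0.3,1,0,0,0,0],[0,0.3,0.8,0,0,0,0],[0,0,0,0,0,0,0],[0,0,0,0,0,0,0]]]' | tail -1
python3 go.py 457.8 257.3 82 194 0 g
python3 - <<'E'
from h import *
sc,_=grab("scene","scene10");print("expect mid foot",proj("scene",(526,175.7,58)),"top",proj("scene",(526,175.7,134)),"pad",proj("scene",(526,175.7,50)),"long",proj("scene",(641.7,201.9,58)))
for r in range(196,290,3): print(r,''.join('s' if (b:=sc[r,c].astype(int))[0]-b[2]>60 else '.' for c in range(335,400,1)))
E
```

```text
wrist_force: [0.4, 0.2, 0.5]
opening: 40.7
wrist_force: [-0.1, -0.1, -0.0]
opening: 42.7
gripper_force: 0.0
gripper_force: 0.0
t 58.67 pos [459.6  248.68 203.44] j [ 0.37  0.11 -0.29  1.17  0.    0.09] open 42.7 gf 0.0 F [ 0.08  0.92 -0.18]
yaw -163.9 zaxis [-0.  0. -1.]
turn [ 0.02 -0.03  0.46] then shift [-0.02  0.44  7.01]
expect mid foot [361.52 228.67] top [368.99 208.  ] pad [360.79 230.68] long [380.39 274.61]
196 .................................................................
199 .................................................................
202 .................................................................
205 ....................ssssssssssssssssssssssssssssssssss...........
208 ...........sssssssssssssssssssss.....ssssssssssssssss.........sss
211 .....sssssssssssssssssssssssss..ssssssssssssssssssssss........sss
214 ..sssssssssssssssssssssssssss..ssssssssssssssssssssssssssssssssss
217 ssssssssssssssssssssssssssss..sssssssssssssssssssssssssssssssssss
220 ssssssssssssssss.............ssssssssssssssssssssssssssssssssssss
223 ssssssssssss........sssss...sss......ssssssss
[... 860 characters left out ...]

262 sssssssssssssssssssssssssssssssssss.................sssssssssssss
265 ssssssssssssssssssssssssssssss....................sssssssssssssss
268 sssssssssssssssssssssssssssss.......sssssssss...ssss.....ssssssss
271 ssssssssssssssssssssssssssss........ssssssss...ssssss.......sssss
274 ssssssssssssssssssssssssssss.........ssssss...ssssssss.......ssss
277 ssssssssssssssssssssssssssss.........sssssssssssssssss........sss
280 ssssssssssssssssssssssssssssss.......sssssssssssssssss........sss
283 ...sssssssssssssssssssssssssssss................ssssss........sss
286 .....ssssssssssssssssssssssssssssss.........................sssss
289 ........ssssssssssssssssssssssssssssssss.................ssssssss
```

Both posts stand centred (mid foot at (361,229), long at (380,275)). Grip the peg and turn gently to the measuring detent.

```bash
python3 -m pendant '[[[0,0,0.44,0,0,0,0.46],[0,0,0,1,0,0,0],[0,0,0,1,0,0,0],[0,0,0,0.5,0,0,0],[0,0,0,0,0,0,0]]]' | tail -1
python3 go.py 457.8 257.3 82 194 0 g
```

```text
gripper_force: 0.0
t 59.13 pos [455.67 255.26 150.45] j [ 0.39  0.16 -0.35  1.07  0.    0.14] open 42.9 gf 0.0 F [-0.66 -1.31 -0.51]
yaw -166.2 zaxis [-0.01 -0.   -1.  ]
turn [ 0.01 -0.1  -0.04] then shift [-0.13  0.07  4.36]
```

```bash
python3 -m pendant '[[[0,-0.1,0.07,1,0,0,0],[0,0,0,1,0,0,0],[0,0,0,1,0,0,0],[0,0,0,1,0,0,0],[0,0,0,0.2,0,0,0]]]' | grep -E "pos|wrist"
python3 -m pendant '[[[0,0,0,0,0,0,0],[0,0,0,0,0,0,0],[-0.4,0,0,0,0,0,0],[-0.5,0,0,0,0,0,0]]]' 30 | grep -E "pos|wrist|open"
python3 -m pendant '[[[-1,0,0,0,0,0,0],[-1,0,0,0,0,0,0],[-1,0,0,0,0,0,0]]]' 30 | grep -E "pos|wrist|open|grip"
python3 go.py 486.2 136.9 82 194 0 g
```

```text
position: [457.1, 257.5, 66.9]
wrist_force: [-0.7, -0.8, 0.1]
position: [460.1, 259.3, 70.8]
wrist_force: [-0.1, -0.0, -0.4]
opening: 21.6
position: [459.7, 259.7, 70.7]
wrist_force: [-2.2, 0.7, 5.5]
opening: 14.5
gripper_force: 29.5
t 60.13 pos [459.73 259.65  70.69] j [ 0.39  0.25 -0.43  0.89  0.    0.15] open 14.5 gf 29.5 F [-2.23  0.72  5.49]
yaw -166.1 zaxis [-0.  0. -1.]
turn [ 0.04 -0.   -0.02] then shift [ 0.2  -6.28  0.37]
```

```bash
python3 -m pendant '[[[-1,0.06,-0.12,0,0,0,0],[-1,0.1,-0.2,0,0,0,0],[-1,0.1,-0.2,0,0,0,0],[-1,0.11,-0.24,0,0,0,0],[-1,0.1,-0.25,0,0,0,0]]]' | grep -E "pos|wrist"
python3 -m pendant '[[[-1,0.09,-0.25,0,0,0,0],[-1,0.09,-0.25,0,0,0,0],[-1,0.06,-0.26,0,0,0,0],[-1,0.06,-0.26,0,0,0,0],[-1,0.05,-0.26,0,0,0,0]]]' | grep -E "pos|wrist"
python3 -m pendant '[[[-1,0.02,-0.27,0,0,0,0],[-1,0.02,-0.27,0,0,0,0],[-1,0.01,-0.27,0,0,0,0],[-1,-0.01,-0.27,0,0,0,0],[-1,0,0,0,0,0,0]]]' | grep -E "pos|wrist|grip"
python3 - <<'E'
import numpy as np
from h import *
p=np.array(env.get_obs()["position"])[:2]-[577.3,221];print(np.linalg.norm(p),np.degrees(np.arctan2(p[1],p[0]))%360)
E
python3 go.py 486.2 136.9 82 194 0 g
```

```text
position: [454.1, 238.4, 70.6]
wrist_force: [-5.6, 3.8, 8.8]
position: [451.9, 211.4, 70.6]
wrist_force: [-10.5, 3.1, 14.8]
position: [456.5, 188.4, 70.3]
wrist_force: [-6.7, 0.2, 12.8]
gripper_force: 30.7
125.15879241538843 195.09960792554767
t 61.38 pos [456.46 188.4   70.29] j [ 0.26  0.2  -0.5   0.88  0.    0.02] open 14.7 gf 30.7 F [-6.68  0.19 12.84]
yaw -166.1 zaxis [-0.01  0.   -1.  ]
turn [ 0.02 -0.07 -0.02] then shift [-0.82 -2.86  0.35]
```

```bash
python3 -m pendant '[[[-1,-0.01,-0.2,0,0,0,0],[-1,-0.03,-0.27,0,0,0,0],[-1,-0.04,-0.27,0,0,0,0],[-1,-0.06,-0.27,0,0,0,0],[-1,-0.07,-0.27,0,0,0,0]]]' | grep -E "pos|wrist"
python3 -m pendant '[[[-1,-0.08,-0.26,0,0,0,0],[-1,-0.09,-0.26,0,0,0,0],[-1,-0.1,-0.26,0,0,0,0],[-1,-0.09,-0.2,0,0,0,0],[-1,0,0,0,0,0,0]]]' | grep -E "pos|wrist"
python3 go.py 486.2 136.9 82 194 0 g
```

```text
position: [466.7, 165.1, 70.0]
wrist_force: [-6.4, -0.1, 12.7]
position: [479.1, 147.7, 70.0]
wrist_force: [-4.7, -1.0, 10.6]
t 62.22 pos [479.06 147.71  69.99] j [ 0.17  0.21 -0.49  0.88  0.   -0.07] open 14.6 gf 30.7 F [-4.75 -0.99 10.59]
yaw -166.1 zaxis [-0.01  0.   -1.  ]
turn [ 0.03 -0.06 -0.02] then shift [-0.22 -0.61  0.33]
```

```bash
python3 -m pendant '[[[-1,-0.07,-0.18,0,0,0,0],[-1,-0.08,-0.18,0,0,0,0],[-1,-0.08,-0.17,0,0,0,0],[-1,-0.03,-0.06,0,0,0,0],[-1,0,0,0,0,0,0]]]' | grep -E "pos|wrist"
python3 -m pendant '[[[-1,0,0,0,0,0,0]]]' | grep -E "pos|wrist"
python3 - <<'E'
from h import *
p=np.array(env.get_obs()["position"])[:2]-[577.3,221];print(np.linalg.norm(p),np.degrees(np.arctan2(p[1],p[0]))%360)
for n in("scene","top"):
    im,_=grab(n,n+"11");h=cv2.cvtColor(im,cv2.COLOR_RGB2HSV)
    for a,c,m in blobs((h[...,1]<90)&(h[...,2]<130),100):
        q=onz(n,c,50)[:2]-[577.3,221]
        if a<1500 and abs(np.linalg.norm(q)-68)<9:print(n,c,q+[577.3,221],np.degrees(np.arctan2(q[1],q[0]))%360,a)
E
```

```text
position: [487.1, 138.5, 69.9]
wrist_force: [-4.0, 3.0, 8.2]
position: [487.1, 138.5, 69.9]
wrist_force: [-3.9, 2.5, 8.4]
122.23794003765856 222.45816632386084
scene [388.71 227.07] [510.3  241.98] 162.61008362460217 526
scene [354.8  255.54] [594.62 155.3 ] 284.76814117141544 361
scene [409.03 272.89] [628.11 265.43] 41.165576510312064 409
```

```bash
python3 -m pendant '[[[-1,-0.02,-0.05,0,0,0,0],[-1,0,0,0,0,0,0],[-0.7,0,0,0,0,0,0],[-0.5,0,0,0,0,0,0],[-0.2,0,0,0,0,0,0]]]' 20 | grep -E "pos|wrist"
python3 -m pendant '[[[0,0,0,0,0,0,0],[0,0,0,0,0,0,0],[0,0,0,-0.2,0,0,0],[0,0,0,-0.6,0,0,0],[0,0,0,-1,0,0,0]]]' 20 | grep -E "pos|wrist|open"
python3 -m pendant '[[[0,0,0,-1,0,0,0],[0,0,0,-1,0,0,0],[0,0,0,-1,0,0,0],[0,0.3,-0.5,-1,0,0,0],[0,0.5,-1,0,0,0,0]]]' >/dev/null
python3 -m pendant '[[[0,0.5,-1,0,0,0,0],[0,0.5,-1,0,0,0,0],[0,0.5,-1,0,0,0,0],[0,0.5,-1,0,0,0,0],[0,0.5,-1,0,0,0,0]]]' >/dev/null
python3 -m pendant '[[[0,0,-1,0,0,0,0],[0,0,-1,0,0,0,0],[0,0,-1,0,0,0,0],[0,0,-1,0,0,0,0],[0,0,-1,0,0,0,0]]]' >/dev/null
python3 -m pendant '[[[0,0,-1,0,0,0,0],[0,0,-1,0,0,0,0],[0,0,-1,0,0,0,0],[0,0,-1,0,0,0,0],[0,0,0,0,0,0,0]]]' | grep pos
python3 - <<'E'
from h import *
ax=np.array([577.3,221])
for t in(0,1):
  for n in("scene","top"):
    im,_=grab(n,n+"12");h=cv2.cvtColor(im,cv2.COLOR_RGB2HSV)
    for a,c,m in blobs((h[...,1]<90)&(h[...,2]<130),100):
        q=onz(n,c,50)[:2]-ax
        if a<1500 and abs(np.linalg.norm(q)-68)<9:print(n,c,q+ax,np.degrees(np.arctan2(q[1],q[0]))%360,a)
f=np.radians
for nm,a,L in(("mid",282.8,84),("long",42.8,98)):
  P=[*(ax+68*np.array([np.cos(f(a)),np.sin(f(a))])),50]
  print(nm,"exp foot/top scene",proj("scene",np.add(P,[0,0,8])),proj("scene",np.add(P,[0,0,L])),"top",proj("top",np.add(P,[0,0,8])),proj("top",np.add(P,[0,0,L])))
peg=[*(ax+124*np.array([np.cos(f(222.8)),np.sin(f(222.8))])),96];print("peg top exp",proj("top",peg),proj("scene",peg))
sc=cv2.cvtColor(cv2.imread("pics/scene12.png"),cv2.COLOR_BGR2RGB)
for r in range(195,300,3): print(r,''.join('s' if (b:=sc[r,c].astype(int))[0]-b[2]>60 else 'd' if b.max()<95 else '.' for c in range(325,450,1)))
E
```

```text
position: [488.6, 136.8, 69.0]
wrist_force: [-0.9, 0.1, 0.2]
position: [486.5, 136.4, 103.4]
wrist_force: [0.6, -0.4, 0.1]
opening: 42.9
position: [500.5, -183.3, 184.8]
scene [388.82 227.11] [510.39 242.23] 162.3983191868478 527
scene [354.66 255.35] [594.16 155.04] 284.33975932544723 366
scene [408.9  272.91] [628.17 265.15] 40.95465474536004 415
top [118.24 122.52] [624.25 265.18] 43.2633500899594 387
top [161.76 135.78] [591.   154.83] 281.6986257577357 410
top [125.4  166.46] [512.28 241.94] 162.15103375085457 634
scene [388.82 227.11] [510.39 242.23] 162.3983191868478 527
scene [354.67 255.3 ] [594.03 155.07] 284.24173998890785 366
scene [408.91 272.94] [628.24 265.15] 40.9173666249422 416
top [118.26 122.55] [624.18 265.13] 43.27336006098891 386
top [161.74 135.77] [591.04 154.86] 281.73984984595563 411
top [125.41 166.49] [512.23 241.92] 162.17800716707063 635
mid exp foot/top scene [355.14 252.7 ] [362.55 232.71] top [161.14 134.45] [154.05 126.18]
long exp foot/top scene [411.  270.7] [425.95 247.37] top [116.49 120.47] [104.21 109.4 ]
peg top exp [163.59 174.03] [346.02 20
[... 3855 characters left out ...]
ss....ddddddddddddddddd...ssssssssssssssssssssss..
285 ............ddssssssssssssssssssssssssssssssssssssssssssssssssssssssssssssssssssss................ssssssssssssssssssssssss...
288 ...............ddssssssssssssssssssssssssssssssssssssssssssssssssssssssssssssssssssssssssssssssssssssssssssssssssssssssss....
291 d.................ddsssssssssssssssssssssssssssssssssssssssssssssssssssssssssssssssssssssssssssssssssssssssssssssssssss.ddd..
294 ddd....................dsssssssssssssssssssssssssssssssssssssssssssssssssssssssssssssssssssssssssssssssssssssssssssss........
297 dddddd....................ddssssssssssssssssssssssssssssssssssssssssssssssssssssssssssssssssssssssssssssssssssssss.dddd......
```

Run:
```python
import cv2,numpy as np
for f in("scene1","scene12"):
    g=cv2.imread(f"pics/{f}.png").max(2).astype(int);b=cv2.imread(f"pics/{f}.png").astype(int);s=b.max(2)-b.min(2)
    print(f)
    for r in range(304,324): print(r,''.join('O' if s[r,c]>60 else '#' if g[r,c]<75 else '*' if g[r,c]>165 else '+' if g[r,c]>140 else '.' for c in range(365,405)))
```

```text
scene1
304 OOOOOOOOOOOOOOOOOOOOOOOOOOOOOOOOOOOOOOOO
305 ..OOOOOOOOOOOOOOOOOOOOOOOOOOOOOOOOOOOOOO
306 ....OOOOOOOOOOOOOOOOOOOOOOOOOOOOOOOOOOOO
307 .......OOOOOOOOOOOOOOOOOOOOOOOOOOOOOOOOO
308 .+...........+++OOOOOOOOOOOOOOOOOOOOOOOO
309 ...+++.......**+.OOOOOOOOOOOOOOOOOOOOOOO
310 .....+++.....+**....O..+++OOOOOOOOOOOOOO
311 ...........##.++.......**+.OOOOOOOOOOOOO
312 ...........###.....+...+*+....OOOOOOO...
313 ............####.+**+...++..............
314 ..............##..***.#................+
315 ..................+++.#.................
316 ........................................
317 ..............+.........................
318 ........................................
319 ++..................+...................
320 ....++..................................
321 ......+++....##.........................
322 ###......++.###.........................
323 ######......###.........................
scene12
304 OOOOOOOOOOOOOOOOOOOOOOOOOOOOOOOOOOOOOOOO
305 ..OOOOOOOOOOOOOOOOOOOOOOOOOOOOOOOOOOOOOO
306 ....OOOOOOOOOOOOOOOOOOOOOOOOOOOOOOOOOOOO
307 +......OOOOOOOOOOOOOOOOOOOOOOOOOOOOOOOOO
308 ++++......OO.+*+OOOOOOOOOOOOOOOOOOOOOOOO
309 ++++++.......***.OOOOOOOOOOOOOOOOOOOOOOO
310 +++++++++....+**+..OO..+*+OOOOOOOOOOOOOO
311 ++++++++++.##.++.......**+.OOOOOOOOOOOOO
312 ++++++++++.###....++...**+..OOOOOO......
313 ++++++++++...###.+***...+...............
314 +++++...+++....#.+***...................
315 +++++...+++++.....+++.#...++++++++++++++
316 +++.++..++++++...........+++++++++++++++
317 ++++++++++++++++........+++.+.++++++++..
318 +++++++++++++++++...+++++++...+++...+...
319 +++++++++++++.....+++++++++++.+++++.....
320 ...+++++++.............+++++++++.+++...+
321 .....++++++..##...........+++++.+++++..+
322 ###....++++.###...........++++++.+++++++
323 ######......##............+++++.++++++.+
```

The plunger sits between its pins at the same pixels as in the loading detent. Both posts stand on their pads and the robot is clear, so I'll hand in.

```bash
python3 -c "
from cell import env
print(env.get_obs()['clock']); print(env.job_done())"
```

```text
65.5167
the job is handed in; nothing more can be done
None
```

The job is handed in at 65.5 s: the long and middle posts (the only two present) stand on their pads, the disc sits in the measuring detent, and I never went near the dish. The long post was knocked off its pad partway through, so I stood the middle one on the bench and re-placed the long one first to keep the order.

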